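Uncap the lacquer can, then hold the spray tweezers open at the marks

TASK

We are about to spray a small turned knob: lift the loose orange cap off the aerosol lacquer can and set it, same way up, fully down into the empty round recess of the plywood block. Then pinch the two red-brown grip plates of the squeeze-to-open tweezers on the green stand until the jaws stand as far apart as the two red marks (16 mm), never stretching them far past the marks, and finish with the fingers still holding that gap steady so that I can slip the knob's stem in. Leave the can standing where it is and everything else on the bench undisturbed.

Things in the scene. Friction and masses are not known exactly. Their poses are not given: they have to be found in the camera images.
- can: aerosol lacquer can, ochre with a black band, steel seams, 57 mm diameter; loose, upright. Origin: centre of its underside. Its top seam is 140 mm above the origin; a 39 mm collar and a thin white spray button stand above the seam, up to 167 mm.
- cap: orange round plastic cap of the can, a plain inverted cup, 52 mm outer diameter, 40 mm tall, open below, closed top, 20 g. It sits loosely (about 3 mm of play) over the can's collar, its rim resting on the top seam, so it lifts straight up. Origin: centre of its open rim (underside), z axis up; its top is 40 mm above the origin.
- block: fixed plywood block 190 x 90 x 30 mm with two round recesses, each 12 mm deep, in a line along its x axis. Origin: centre of its underside. The recess at -45 mm in x is empty (58 mm wide, for the cap); the one at +45 mm holds the blue cup.
- block_hole0 (a point): centre of the mouth of the empty recess, at the block's top face, 30 mm above the bench; axes as the block's. The recess floor is 12 mm below this point.
- stand: fixed weighted green stand, base 235 x 80 x 14 mm (x from -40 to +195), carrying steel cross-lock (squeeze-to-open) tweezers that lie level, 60 mm above the bench, along its +x axis, jaws at the +x end. Origin: on the bench below the tweezers' rear joint. A clamp holds the rear end (x -27 to +3 mm, up to 71 mm above the bench), a brass thumbscrew on its +y side.
- squeeze_point (a point): point of the stand midway between the two grip plates at their mid-height, 60 mm above the bench, 80 mm from the rear joint; axes as the stand's. Plates: red-brown, upright, 40 mm long in x, 15 mm tall, one on the +y, one on the -y side; pinch along y. Width over them: 38 mm at rest; 30 mm, plates parallel, at 16 mm jaw gap. Each mm less opens the jaws 2.1 to 2.4 mm more.
- marks (a point): middle of the two red pen strokes on a strip of masking tape on the base under the jaws; the strokes run along the stand's x, their inner edges 16 mm apart, 8 mm each side of the midline.
- left_arm (a joint): turn (rad) about the rear joint of the arm whose plate is on the stand's +y side (it crosses over: its jaw is on the -y side). 0 at rest, jaws shut; grows to 0.12 as the plate is pushed inwards. Tip gap in m = 0.165 x (left_arm + right_arm). Sprung back towards 0: about 2 N at the plate starts it, 6 N holds it at the marked gap (0.0485 rad each arm).
- right_arm (a joint): the same for the other arm: plate on the -y side, jaw on the +y side; also grows as its plate is pushed inwards. The arms are sprung separately.
- left_tip (a point): end of the left arm's jaw, on its inner face, 165 mm from the rear joint; at rest it touches the right tip.
- right_tip (a point): end of the right arm's jaw, on its inner face; the distance between the two tips is the tip gap.
- cup: bystander: blue plastic cup, 68 mm wide, 75 mm tall, in the other recess of the block. Origin: centre of its underside.
- tin: bystander: small paint tin with a blue label, 74 mm diameter, 75 mm tall. Origin: centre of its underside.
- jar: bystander: amber glass jar with a dark lid and paper label, 72 mm diameter, 115 mm tall. Origin: centre of its underside.
- paper_cup: bystander: white paper cup, 80 mm wide, 110 mm tall. Origin: centre of its underside.
- tape_roll: bystander: roll of cream masking tape lying flat, 100 mm diameter, 24 mm tall. Origin: centre of its underside.
- brush: bystander: flat paint brush lying on the bench.
Mind the look-alikes: they are no part of the job. There is more than one size of the stand; the job needs the largest.

How it is judged:
On the way, in this order (a step that is already met when the one before it is completed fails the run):
1. the cap sits fully down in the empty recess, same way up, released (horizontal distance between cap and block_hole0 below 0.006 m and z of cap in the frame of block_hole0 below -0.008 m and angle between cap's own z axis and vertical below 0.1 rad and contact force between the fingers and cap below 0.1 N and linear speed of cap below 0.02 m/s), for 0.2 s.
2. both grip plates are pinched and the jaws stand 16 mm apart, give or take 3 mm, for one second (horizontal distance between cap and block_hole0 below 0.006 m and z of cap in the frame of block_hole0 below -0.008 m and angle between cap's own z axis and vertical below 0.1 rad and distance between left_tip and right_tip between 0.013 and 0.019 m and contact force between the fingers and stand above 2 N and value of joint each of left_arm, right_arm above 0.015 rad), for 1 s.
At the end, for the whole second after the job is handed in: fingers still pinch both tweezer arms inwards (over 0.015 rad each, force over 2 N), jaws held still 13 to 19 mm apart; cap released in the empty recess, same way up (within 6 mm of centre, 8 mm or more down, tilt under 0.1 rad); can upright; can and bystanders within 30 mm of their starts (all of step 2 and contact force between the fingers and cap below 0.1 N and linear speed of cap below 0.02 m/s and velocity of joint left_arm between -0.03 and 0.03 rad/s and velocity of joint right_arm between -0.03 and 0.03 rad/s and angle between can's own z axis and vertical below 0.1 rad and distance of each of can, cup, tin, jar, paper_cup, tape_roll, brush from where it was at the start of the episode below 0.03 m); the arm keeps its last pose, push and grip.
It fails at once if the jaws are stretched far past the marks (gap over 25 mm) (distance between left_tip and right_tip above 0.025 m).
It fails at once if the can is tipped over (angle between can's own z axis and vertical above 0.4 rad).
It fails at once if a bystander is disturbed (moved over 50 mm) (distance of any of cup, tin, jar, paper_cup, tape_roll, brush from where it was at the start of the episode above 0.05 m).
It also fails if it takes over 48 s, if anything falls off the work surface, if the arm or the gripper's body presses on something with over 40 N, if the wrist force passes 120 N, or if a joint passes its speed limit or range.

ROBOT

A 6-joint arm with a two-finger parallel gripper is mounted at the origin on the work surface. World frame = base frame: x ahead of the robot, y to its left, z up, the work surface at z = 0. Lengths are in m, angles in rad, forces in N, time in s.
With the tool pointing down it reaches from about 0.25 to 0.725 m from the base axis. Payload 4 kg.
Tool frame: the origin (TCP) lies at the very end of the fingers, on their centre line; the grasp point (between the pads) lies 19 mm behind it (bot.pinch_z is the distance from the TCP to the grasp point, in m); z points along the fingers, x is the direction in which the jaws open and shut, and the axes are right-handed (so a half turn about z gives the same grasp; the last joint's range is limited). The gripper opens to 85 mm and grips with 20 to 120 N. Pads are 22 mm wide; open, the fingers measure 114 mm over their backs; the gripper's body (76 mm by 85 mm) begins 54 mm behind the grasp point. The pads swing forward as they close: fully open they stand 13 mm farther back than shut.
Start: joints at [-1.206, 0.241, 0.005, 1.335, 0, 1.571], TCP at [0.178, -0.467, 0.231] pointing down, gripper open.
Joint ranges: [-2.72, 2.72], [-1.05, 1.87], [-1.09, 1.28], [-1.99, 2.15], [-1.42, 1.44], [-3.14, 3.14]. Speed limits (rad/s): [2.79, 2.79, 3.14, 3.14, 3.14, 3.14].

INTERFACE

Orientations are given as a unit quaternion [x, y, z, w].
In Python, from workcell import bot gives the robot as it stands. The module is installed in compiled form; this text tells all that it offers.
- The arm moves only by the shell command python3 -m inch 'ROWS'. ROWS is JSON, a list of rows, each a list of 7 numbers: the shift along the tool's x, y, z scaled (see below), then the turn, a rotation vector about the tool's x, y, z scaled (see below), then the gripper command: -1 is fully open, 1 is shut, values between are in proportion. In form: [[x, y, z, wx, wy, wz, gripper], ...]. A call has exactly 8 rows; each row shifts and turns the commanded pose from where the row before left it, along the tool's axes as they then stand; what a row does not reach is not made up. The controller multiplies each number of a shift by 2.5 cm and each number of a turn by 180 degrees. A row lasts 1/10 s, in which the tool goes at most 50 mm and 8.59 degrees, less where a joint would pass 70% of its speed; a pose out of reach is approached as far as the arm can. A call with a number of a shift or a turn outside -1 to 1 is refused whole. A call with a gripper value outside its range is refused whole. The fingers move at their own pace and stop on an object; the grip force is fixed at half the most. Time passes only in rows, so rows that do not move let the fingers close, or fill a call up. It gives the time, the measured TCP pose, the force and the opening at its end, in the units of the state.
- bot.get_obs(): the state, without advancing time (a new reading comes with each control period).
- bot.camera(name): name is "scene" or "side" or "wrist"; returns (picture, depth): 420x560x3 uint8, blue, green, red; 420x560 float32, m along the optical axis (not along the pixel's ray), 0 where there is no reading.
- bot.get_calibration(name): a dict with "vfov" (degrees; the focal length in pixels is half the picture's height over the tangent of half this angle, whatever the lens; pixels are square), "cx", "cy" (the principal point, pixels), "dist_coeffs" ([k1, k2, p1, p2, k3] as OpenCV has them; the pictures are not rectified), "R" (3x3) and "t" (3): a world point X has camera coordinates R X + t. Camera axes: x right, y down, z forward; pixel columns grow to the right and rows downward; lengths in m; the calibration is good to about 2 mm. A picture is of the moment at which its call begins: read the wrist's pose just before it. get_calibration takes no time and is no camera call; for the wrist camera it gives the pose at the moment of the call.
- bot.job_done(): hands the job in, once; it reports no verdict.
The state is a dict: "clock": time; "joint_pos": joint angles; "joint_vel": joint speeds; "tau": joint torques, N m; "eef_pos": TCP position; "tool_rot": TCP orientation; "ft_force": force on the tool from outside, world axes, zero at the start; "ft_torque": the same for the moment, N m; "grip_width": finger opening in m.
Only numpy, scipy, OpenCV 4.12 (cv2) and the standard library are available. Lean on these libraries where they do the work, as an engineer would, in place of code of your own. Each camera call takes 0.05 s, during which the arm holds its last target.

## Working session

There is one attempt and no reset: what is moved stays moved. The work goes in short steps, Python scripts to look and compute and a shell command to move; the robot and the scene stay as the last step left them, time stands still between calls to the robot, and variables do not carry over. Pictures are saved under pics/ and viewed, and the job is handed in when it is done.

```bash
mkdir -p pics; ls; cat > h.py <<'E'
import numpy as np, cv2, json
from workcell import bot
E
python3 - <<'E'
from h import *
o=bot.get_obs()
print({k:np.round(v,4).tolist() for k,v in o.items()}, bot.pinch_z)
for n in ["scene","side","wrist"]:
    c=bot.get_calibration(n); p,d=bot.camera(n)
    cv2.imwrite(f"pics/{n}0.png",p); np.save(f"pics/{n}0.npy",d); json.dump({k:np.array(v).tolist() for k,v in c.items()},open(f"pics/{n}0.json","w"))
    R=np.array(c["R"]);print(n,c["vfov"],c["cx"],c["cy"],c["dist_coeffs"],(-R.T@np.array(c["t"])).round(3),R[2].round(3))
E
```

```text
pics
{'clock': 0.0, 'joint_pos': [-1.206, 0.2414, 0.0037, 1.3352, -0.0, 1.5708], 'joint_vel': [0.0001, 0.0002, 0.0022, 0.0004, 0.0005, 0.0005], 'tau': [0.001, -37.2319, 25.2408, 0.017, 0.0, 0.0], 'eef_pos': [0.1781, -0.4665, 0.2304], 'tool_rot': [0.8236, -0.5671, -0.0009, -0.0006], 'ft_force': [0.3591, -0.2161, 0.2623], 'ft_torque': [-0.0256, -0.0219, 0.0217], 'grip_width': 0.0853} 0.0187
scene 52.92520485135131 282.1629985523609 208.35954133319962 [-0.07203871  0.          0.          0.          0.        ] [1.231 0.377 0.729] [-0.7   -0.372 -0.609]
side 45.6225747243624 285.3889510520637 206.8630422377715 [0.06365737 0.         0.         0.         0.        ] [-0.068  0.945  0.883] [ 0.416 -0.7   -0.581]
wrist 62.53943326474594 277.62702261710103 213.23077531389274 [-0.07964723  0.          0.          0.          0.        ] [ 0.244 -0.444  0.373] [-0.256 -0.094 -0.962]
```

View pics/scene0.png

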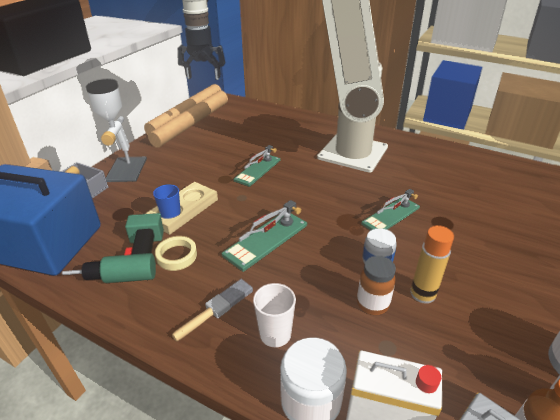

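View pics/side0.png

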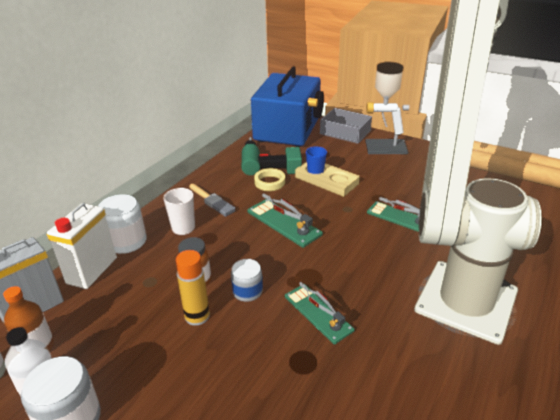

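View pics/wrist0.png

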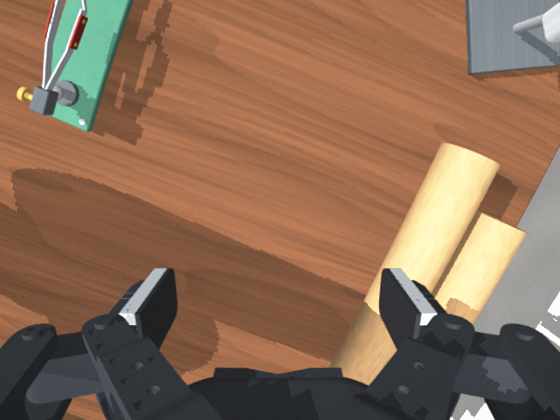

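The orange cap is on the ochre can at scene (438,240) and side (190,263). Look-alikes are the red cap on the white canister at scene (429,379) / side (63,226) and the amber bottle's orange cap at side (13,297).

There are three green stands, at scene (265,235), (257,165) and (392,212). The middle one looks largest, so I'll measure them. The empty recess is at scene (191,196), next to the blue cup at (167,200).

```bash
cat >> h.py <<'E'
def load(n,k):
    c=json.load(open(f"pics/{n}{k}.json")); return cv2.imread(f"pics/{n}{k}.png"),np.load(f"pics/{n}{k}.npy"),c
def snap(n,k):
    c=bot.get_calibration(n); p,d=bot.camera(n)
    cv2.imwrite(f"pics/{n}{k}.png",p); np.save(f"pics/{n}{k}.npy",d)
    c={a:np.array(v).tolist() for a,v in c.items()}
    json.dump(c,open(f"pics/{n}{k}.json","w")); return p,d,c
def und(c,uv):
    f=210/np.tan(np.radians(c["vfov"])/2); K=np.array([[f,0,c["cx"]],[0,f,c["cy"]],[0,0,1]])
    return cv2.undistortPoints(np.array(uv,float).reshape(-1,1,2),K,np.array(c["dist_coeffs"])).reshape(-1,2)
def ray(c,uv):
    n=und(c,uv); R=np.array(c["R"]); t=np.array(c["t"])
    return -R.T@t, np.c_[n,np.ones(len(n))]@R
def plane(c,uv,z):
    o,d=ray(c,uv); return o+d*((z-o[2])/d[:,2])[:,None]
def cloud(d,c):
    v,u=np.mgrid[0:420,0:560]; o,r=ray(c,np.c_[u.ravel(),v.ravel()])
    return (o+r*d.ravel()[:,None]).reshape(420,560,3)
def proj(c,X):
    f=210/np.tan(np.radians(c["vfov"])/2); K=np.array([[f,0,c["cx"]],[0,f,c["cy"]],[0,0,1]])
    return cv2.projectPoints(np.array(X,float).reshape(-1,1,3),cv2.Rodrigues(np.array(c["R"]))[0],np.array(c["t"]),K,np.array(c["dist_coeffs"]))[0].reshape(-1,2)
E
python3 - <<'E'
from h import *
for n in ["scene","side"]:
    p,d,c=load(n,0); W=cloud(d,c); h=cv2.cvtColor(p,cv2.COLOR_BGR2HSV)
    print(n,"depth nan/0:",(d==0).mean())
    for nm,lo,hi in [("orange",(5,180,110),(14,255,255)),("green",(60,70,40),(88,255,255)),("ply",(18,60,120),(30,160,255)),("blue",(105,150,50),(125,255,255)),("plates",(0,150,60),(6,255,220))]:
        m=cv2.inRange(h,lo,hi)
        k,l,s,ce=cv2.connectedComponentsWithStats(m)
        for i in range(1,k):
            if s[i,4]<50: continue
            P=W[(l==i)&(d>0)]
            P=P[(abs(P[:,0])<1)&(abs(P[:,1])<1)] if len(P) else P
            if len(P)<20: continue
            r=cv2.minAreaRect(P[:,:2].astype(np.float32))
            print(nm,ce[i].round(),s[i,4],"z",np.percentile(P[:,2],[2,50,98]).round(3),"rect",np.round(r[0],3),np.round(r[1],3),round(r[2],1))
E
```

```text
scene depth nan/0: 0.004000850340136054
orange [441. 239.] 503 z [0.143 0.178 0.18 ] rect [0.408 0.353] [0.29  0.048] 3.9
green [258. 169.] 406 z [0.005 0.009 0.012] rect [ 0.252 -0.23 ] [0.064 0.182] 85.5
green [395. 214.] 493 z [0.005 0.01  0.013] rect [0.274 0.232] [0.063 0.152] 59.4
green [144. 225.] 679 z [0.01  0.056 0.06 ] rect [ 0.652 -0.336] [0.092 0.082] 35.4
green [267. 241.] 1299 z [0.006 0.012 0.015] rect [ 0.533 -0.04 ] [0.08  0.235] 73.4
green [127. 268.] 1353 z [0.019 0.05  0.062] rect [ 0.8  -0.26] [0.051 0.12 ] 36.0
ply [492.  52.] 2108 z [0.154 0.174 0.179] rect [-0.867  0.307] [0.265 0.605] 0.4
ply [476. 131.] 2573 z [-0.23  -0.208 -0.201] rect [-0.867  0.371] [0.264 0.738] 0.3
ply [108. 138.] 157 z [0.139 0.159 0.173] rect [ 0.5   -0.587] [0.039 0.038] 30.7
ply [ 73. 170.] 59 z [0.071 0.17  0.173] rect [ 0.623 -0.611] [0.252 0.026] 55.1
ply [190. 205.] 1236 z [0.001 0.025 0.031] rect [ 0.526 -0.331] [0.13  0.197] 82.8
ply [176. 253.] 889 z [-0.003  0.017  0.024] rect [ 0.675 -0.224] [0.133 0.102] 43.4
ply [432. 273.] 760 z [0.042 0.091 0.135] rect [0.547 0.369] [
[... 1746 characters left out ...]
06 ] rect [-0.069 -0.615] [0.036 0.1  ] 88.2
ply [269. 179.] 538 z [-0.002  0.016  0.027] rect [ 0.689 -0.227] [0.104 0.141] 33.3
ply [198. 190.] 100 z [0.007 0.016 0.022] rect [ 0.834 -0.042] [0.013 0.098] 73.5
ply [ 80. 230.] 174 z [0.137 0.145 0.159] rect [0.838 0.364] [0.157 0.064] 85.5
ply [ 24. 264.] 121 z [0.136 0.143 0.16 ] rect [0.842 0.526] [0.096 0.01 ] 73.5
blue [281. 110.] 3359 z [0.022 0.142 0.182] rect [ 0.809 -0.546] [0.197 0.253] 12.6
blue [315. 159.] 430 z [0.03  0.072 0.094] rect [ 0.569 -0.322] [0.064 0.073] 3.9
blue [246. 291.] 209 z [0.019 0.032 0.045] rect [0.451 0.259] [0.065 0.022] 30.9
plates [ 65. 227.] 73 z [0.166 0.177 0.186] rect [0.837 0.411] [0.024 0.011] 80.0
```

```bash
python3 - <<'E'
from h import *
for n in ["scene","side"]:
    p,d,c=load(n,0); W=cloud(d,c); h=cv2.cvtColor(p,cv2.COLOR_BGR2HSV)
    m=cv2.inRange(h,(3,170,110),(16,255,255))>0
    T=m&(abs(W[...,0]-.53)<.08)&(abs(W[...,1]-.36)<.08)&(W[...,2]>.172)
    P=W[T]; ok=cv2.minEnclosingCircle(P[:,:2].astype(np.float32)); print(n,"cap top",len(P),np.median(P,0).round(4),ok)
    # rays to cap top plane
    v,u=np.nonzero(T); Q=plane(c,np.c_[u,v],.1805); e=cv2.fitEllipse(cv2.convexHull(Q[:,:2].astype(np.float32)*1000)); print(" plane ell",np.round(e[0],1),np.round(e[1],1))
    # stand
    g=cv2.inRange(h,(60,60,30),(90,255,255))>0
    S=(abs(W[...,0]-.53)<.13)&(abs(W[...,1]+.04)<.16)&(W[...,2]>.008)&(W[...,2]<.02)
    P=W[S]; r=cv2.minAreaRect(P[:,:2].astype(np.float32)); print(" stand(all)",r, cv2.boxPoints(r).round(4).tolist(), np.median(P[:,2]))
    # clamp / highs
    H=(abs(W[...,0]-.53)<.13)&(abs(W[...,1]+.04)<.16)&(W[...,2]>.05)&(W[...,2]<.09)
    P=W[H]; print(" high",len(P),P.min(0).round(3),P.max(0).round(3))
    # block top
    B=(abs(W[...,0]-.53)<.12)&(abs(W[...,1]+.33)<.12)&(abs(W[...,2]-.03)<.005)
    P=W[B]; r=cv2.minAreaRect(P[:,:2].astype(np.float32)); print(" block",r,cv2.boxPoints(r).round(4).tolist(),np.median(P[:,2]))
    # neighbours tall
    for nm,b in [("jar/tin",(.38,.6,.15,.33)),("pc",(.6,.8,.05,.3))]:
        A=(W[...,0]>b[0])&(W[...,0]<b[1])&(W[...,1]>b[2])&(W[...,1]<b[3])&(W[...,2]>.06)&(W[...,2]<.14)
        for z0,z1 in [(.06,.08),(.1,.125)]:
            P=W[A&(W[...,2]>z0)&(W[...,2]<z1)]
            if len(P): print(" ",nm,z0,len(P),P.min(0).round(3),P.max(0).round(3))
for n,x,y,w in [("scene",265,235,70),("side",288,220,60),("scene",190,200,50),("scene",420,265,70),("side",200,280,60)]:
    p,_,_=load(n,0); cr=p[max(0,y-w):y+w,max(0,x-w):x+w]
    globals().setdefault("L",[]).append(cv2.resize(cr,(266,266),interpolation=cv2.INTER_CUBIC))
L.append(L[0]*0)
cv2.imwrite("pics/crops0.png",np.vstack([np.hstack(L[:3]),np.hstack(L[3:])]))
E
```

```text
scene cap top 383 [0.531  0.3615 0.1782] ((0.5276685953140259, 0.36171290278434753), 0.026938900351524353)
 plane ell [533.6 361.6] [50.4 58.2]
 stand(all) ((0.5598777532577515, -0.056453973054885864), (0.1394158899784088, 0.3083694279193878), 56.47251892089844) [[0.3928000032901764, -0.029400000348687172], [0.6499000191688538, -0.1996999979019165], [0.7268999814987183, -0.08349999785423279], [0.4697999954223633, 0.0868000015616417]] 0.012508842981327373
 high 522 [ 0.429 -0.068  0.05 ] [0.618 0.014 0.072]
 block ((0.5426795482635498, -0.2835138440132141), (0.158816859126091, 0.2124307006597519), 83.08489990234375) [[0.427700012922287, -0.3495999872684479], [0.6385999917984009, -0.3750999867916107], [0.6577000021934509, -0.2175000011920929], [0.44679999351501465, -0.19189999997615814]] 0.02849148723725592
  jar/tin 0.06 592 [0.437 0.199 0.06 ] [0.597 0.304 0.077]
  jar/tin 0.1 210 [0.574 0.237 0.11 ] [0.6   0.298 0.116]
  pc 0.06 537 [0.612 0.08  0.06 ] [0.8  0.3  0.08]
  pc 0.1 720 [0.6   0.076 0.1  ] [0.8   0.299 0.117]
side cap top 358 [0.5199 0.3627 0.1787] ((0.5226483345031738, 
[... 282 characters left out ...]
37628], [0.7193999886512756, -0.08129999786615372], [0.46470001339912415, 0.0860000029206276]] 0.0141392497607713
 high 420 [ 0.425 -0.071  0.051] [0.613 0.012 0.074]
 block ((0.5388665199279785, -0.3042817711830139), (0.24110689759254456, 0.13497743010520935), 12.64559268951416) [[0.4065000116825104, -0.2648000121116638], [0.4359999895095825, -0.39649999141693115], [0.6712999939918518, -0.34369999170303345], [0.641700029373169, -0.21199999749660492]] 0.029888280975243264
  jar/tin 0.06 654 [0.428 0.2   0.06 ] [0.571 0.277 0.08 ]
  jar/tin 0.1 166 [0.566 0.235 0.103] [0.6   0.286 0.119]
  pc 0.06 210 [0.73  0.075 0.06 ] [0.8   0.153 0.08 ]
  pc 0.1 347 [0.6   0.073 0.1  ] [0.8   0.298 0.119]
```

View pics/crops0.png

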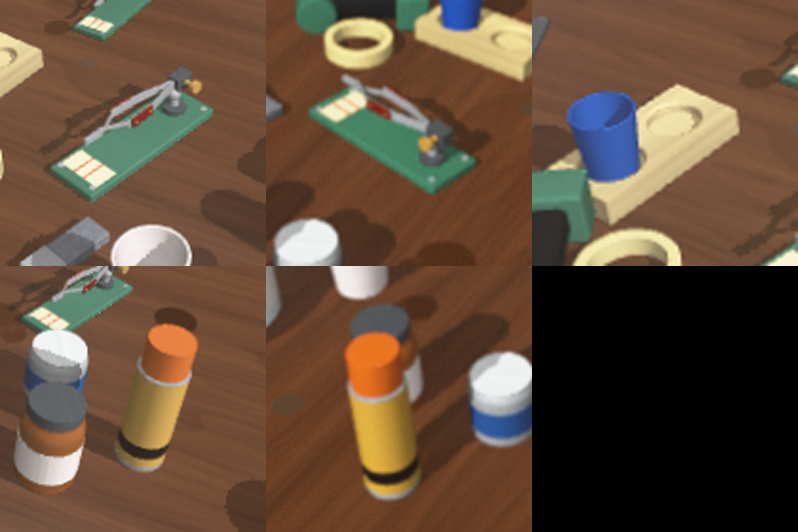

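The crops confirm the choices: the orange cap on the ochre can with the black band, and the 235 × 80 mm stand in the middle with the taped marks at its far end. Next I'll refine the recess and stand geometry.

```bash
python3 - <<'E'
from h import *
for n in ["scene","side"]:
    p,d,c=load(n,0); W=cloud(d,c); h=cv2.cvtColor(p,cv2.COLOR_BGR2HSV)
    g=cv2.inRange(h,(60,60,30),(90,255,255))
    k,l,s,ce=cv2.connectedComponentsWithStats(g)
    m=(abs(W[...,0]-.53)<.14)&(abs(W[...,1]+.04)<.1)&(W[...,2]>.004)&(W[...,2]<.022)
    # green + tape, excluding brown
    br=(h[...,1]>0)
    m2=m&((g>0)|((h[...,2]>170)&(h[...,1]<120)))
    k,l,s,ce=cv2.connectedComponentsWithStats(cv2.morphologyEx(m2.astype(np.uint8),cv2.MORPH_CLOSE,np.ones((3,3))))
    i=1+np.argmax(s[1:,4]); v,u=np.nonzero((l==i)); Q=plane(c,np.c_[u,v],.014)
    P=W[(l==i)]; 
    r=cv2.minAreaRect(Q[:,:2].astype(np.float32)*1000); r2=cv2.minAreaRect(P[P[:,2]>.011][:,:2].astype(np.float32)*1000); print(n,"stand plane",np.round(r[0],1),np.round(r[1],1),r[2],"depth",np.round(r2[0],1),np.round(r2[1],1),r2[2])
    tape=m2&(h[...,1]<120)&(g==0); T=W[tape]; print(" tape",len(T),np.median(T,0).round(4))
    cl=(abs(W[...,0]-.53)<.14)&(abs(W[...,1]+.04)<.1)&(W[...,2]>.066)&(W[...,2]<.08); print(" clamp top",W[cl].mean(0).round(4))
    # plates
    pl=cv2.inRange(h,(0,130,40),(8,255,230))>0
    pm=pl&(abs(W[...,0]-.53)<.14)&(abs(W[...,1]+.04)<.1)&(W[...,2]>.045)
    print(" plates",pm.sum(),W[pm].mean(0).round(4) if pm.any() else "")
    # block
    y=cv2.inRange(h,(16,40,100),(32,170,255))>0
    B=y&(abs(W[...,0]-.53)<.13)&(abs(W[...,1]+.33)<.1)&(abs(W[...,2]-.03)<.006)
    k,l,s,ce=cv2.connectedComponentsWithStats(B.astype(np.uint8)); i=1+np.argmax(s[1:,4]); P=W[l==i]
    r=cv2.minAreaRect(P[:,:2].astype(np.float32)*1000); print(" block",np.round(r[0],1),np.round(r[1],1),r[2],np.median(P[:,2]))
    # recess floor
    F=(abs(W[...,0]-.48)<.05)&(abs(W[...,1]+.335)<.05)&(abs(W[...,2]-.018)<.005)
    P=W[F]; print(" floor",len(P),np.mean(P,0).round(4),cv2.minEnclosingCircle(P[:,:2].astype(np.float32)))
    C=(abs(W[...,0]-.57)<.06)&(abs(W[...,1]+.32)<.05)&(W[...,2]>.085)&(W[...,2]<.1); print(" cup rim",cv2.minEnclosingCircle(W[C][:,:2].astype(np.float32)))
E
```

```text
scene stand plane [537.7 -37.5] [ 83.3 235.3] 74.19929504394531 depth [857.9 101.6] [904.5 202.9] 23.829689025878906
 tape 303 [ 0.6138 -0.0647  0.0132]
 clamp top [ 0.4684 -0.0224  0.0686]
 plates 45 [ 0.5395 -0.0288  0.0619]
 block [ 528.4 -314.2] [ 95.3 196.5] 82.46049499511719 0.028279389305176705
 floor 164 [ 0.4759 -0.316   0.0176] ((0.47994324564933777, -0.31288185715675354), 0.028972472995519638)
 cup rim ((0.5730975270271301, -0.3192562460899353), 0.03585008531808853)
side stand plane [524.5 -37.6] [ 86.6 239.1] 74.54971313476562 depth [222.1 376.6] [ 199.4 1259.8] 36.034908294677734
 tape 169 [ 0.6117 -0.065   0.0149]
 clamp top [ 0.4735 -0.026   0.069 ]
 plates 45 [ 0.5314 -0.0325  0.0618]
 block [ 523.8 -315. ] [100.1 194.6] 82.23198699951172 0.029793280236529607
 floor 114 [ 0.4802 -0.32    0.0189] ((0.46841129660606384, -0.31203770637512207), 0.0426151268184185)
 cup rim ((0.5702024698257446, -0.3213669955730438), 0.03717228025197983)
```

```bash
cat >> h.py <<'E'
from scipy.spatial.transform import Rotation as Ro
def plan(target,yaw):
    o=bot.get_obs(); R=Ro.from_quat(o["tool_rot"]); M=R.as_matrix()
    y=np.degrees(np.arctan2(M[1,0],M[0,0])); d=np.array(target)-o["eef_pos"]
    print("clk",round(o["clock"],2),"pos",o["eef_pos"].round(4) if hasattr(o["eef_pos"],"round") else o["eef_pos"],"yaw",round(y,2),"tilt z",M[:,2].round(4),"w",round(float(o["grip_width"]),4),"F",np.round(o["ft_force"],2),"j",np.round(o["joint_pos"],2))
    T=Ro.from_euler("z",yaw,degrees=True)*Ro.from_euler("x",180,degrees=True)
    rv=(R.inv()*T).as_rotvec()
    print("units shift(tool now)",(M.T@d/.025).round(3),"turn/180",(rv/np.pi).round(4),"shift if yaw already at target",(T.as_matrix().T@d/.025).round(3))
E
python3 -m inch '[[0,0,-0.1,0,0,-0.0448,-1],[0,0,-0.1,0,0,-0.0448,-1],[0,0,-0.1,0,0,-0.0448,-1],[0,0,-0.1,0,0,-0.0448,-1],[0,0,-0.1,0,0,-0.0448,-1],[0,0,-0.1,0,0,-0.0448,-1],[0,0,-0.1,0,0,-0.0448,-1],[0,0,-0.1,0,0,-0.0448,-1]]'
python3 -c "
from h import *
plan([.525,.3613,.27],60)"
```

```text
clock: 0.95
eef_pos: [0.1783, -0.4668, 0.251]
tool_rot: [0.999, -0.037, -0.0, -0.0]
ft_force: [0.2, -0.5, -0.3]
grip_width: 0.0851
clk 0.95 pos [ 0.1783 -0.4668  0.251 ] yaw -4.26 tilt z [-4.e-04  9.e-04 -1.e+00] w 0.0851 F [ 0.17 -0.47 -0.28] j [-1.21  0.23  0.05  1.39 -0.    0.44]
units shift(tool now) [ 11.373 -34.064  -0.736] turn/180 [-3.00e-04 -0.00e+00 -3.57e-01] shift if yaw already at target [35.622 -4.552 -0.76 ]
```

```bash

python3 -m inch '[[0,0,-0.1,0,0,-0.0446,-1],[0,0,-0.1,0,0,-0.0446,-1],[0,0,-0.1,0,0,-0.0446,-1],[0,0,-0.1,0,0,-0.0446,-1],[0,0,-0.1,0,0,-0.0446,-1],[0,0,-0.1,0,0,-0.0446,-1],[0,0,-0.1,0,0,-0.0446,-1],[0,0,-0.1,0,0,-0.0446,-1]]'
for i in 1 2; do python3 -m inch '[[1,-0.13,0,0,0,0,-1],[1,-0.13,0,0,0,0,-1],[1,-0.13,0,0,0,0,-1],[1,-0.13,0,0,0,0,-1],[1,-0.13,0,0,0,0,-1],[1,-0.13,0,0,0,0,-1],[1,-0.13,0,0,0,0,-1],[1,-0.13,0,0,0,0,-1]]'; done
python3 -c "
from h import *
plan([.525,.3613,.27],60)"
```

```text
clock: 1.75
eef_pos: [0.1783, -0.4669, 0.271]
tool_rot: [0.866, 0.5, 0.0, -0.0]
ft_force: [-0.2, -0.1, -0.3]
grip_width: 0.0855
clock: 2.55
eef_pos: [0.2572, -0.2803, 0.2711]
tool_rot: [0.868, 0.497, 0.0, -0.0]
ft_force: [0.0, 0.4, -0.2]
grip_width: 0.0853
clock: 3.35
eef_pos: [0.3358, -0.0946, 0.2712]
tool_rot: [0.868, 0.497, -0.0, -0.0]
ft_force: [-0.8, -0.2, 0.2]
grip_width: 0.0854
clk 3.35 pos [ 0.3358 -0.0946  0.2712] yaw 59.64 tilt z [-2.e-04  0.e+00 -1.e+00] w 0.0854 F [-0.78 -0.24  0.23] j [-0.27 -0.08 -0.24  1.41 -0.    0.26]
units shift(tool now) [19.562 -2.688  0.047] turn/180 [-0.     0.    -0.002] shift if yaw already at target [19.578 -2.564  0.047]
```

```bash

python3 -m inch '[[1,-0.13,0,0,0,0,-1],[1,-0.13,0,0,0,0,-1],[1,-0.13,0,0,0,0,-1],[1,-0.13,0,0,0,0,-1],[1,-0.13,0,0,0,0,-1],[1,-0.13,0,0,0,0,-1],[1,-0.13,0,0,0,0,-1],[1,-0.13,0,0,0,0,-1]]'
python3 -m inch '[[1,-0.14,0,0,0,0,-1],[1,-0.14,0,0,0,0,-1],[1,-0.14,0,0,0,0,-1],[1,-0.14,0,0,0,0,-1],[1,-0.14,0,0,0,0,-1],[1,-0.14,0,0,0,0,-1],[1,-0.14,0,0,0,0,-1],[1,-0.14,0,0,0,0,-1]]'
python3 -m inch '[[1,-0.14,0,0,0,0,-1],[1,-0.14,0,0,0,0,-1],[1,-0.14,0,0,0,0,-1],[0.5,-0.1,0,0,0,0,-1],[0,0,0,0,0,0,-1],[0,0,0,0,0,0,-1],[0,0,0,0,0,0,-1],[0,0,0,0,0,0,-1]]'
python3 - <<'E'
from h import *
p,d,c=snap("wrist",1)
plan([.525,.3613,.156],60)
W=cloud(d,c); h=cv2.cvtColor(p,cv2.COLOR_BGR2HSV)
m=(cv2.inRange(h,(3,150,90),(16,255,255))>0)&(W[...,2]>.174)
P=W[m]; v,u=np.nonzero(m); Q=plane(c,np.c_[u,v],.18)
if len(P): print(len(P),np.median(P,0),cv2.minEnclosingCircle(P[:,:2].astype(np.float32)),cv2.minEnclosingCircle(Q[:,:2].astype(np.float32)),P[:,2].max())
E
```

```text
clock: 4.15
eef_pos: [0.4144, 0.091, 0.271]
tool_rot: [0.868, 0.497, -0.0, -0.0]
ft_force: [0.2, -0.2, -0.5]
grip_width: 0.0853
clock: 4.95
eef_pos: [0.4914, 0.2776, 0.2708]
tool_rot: [0.868, 0.497, -0.0, 0.0]
ft_force: [0.4, 0.6, 0.9]
grip_width: 0.0851
clock: 5.75
eef_pos: [0.5242, 0.358, 0.2717]
tool_rot: [0.868, 0.497, 0.0, 0.0]
ft_force: [-0.1, 0.4, 0.1]
grip_width: 0.0853
clk 5.8 pos [0.5243 0.358  0.2718] yaw 59.59 tilt z [ 4.e-04  2.e-04 -1.e+00] w 0.0854 F [-0.05 -0.09 -0.17] j [ 0.6   0.52  0.51  1.57 -0.    1.13]
units shift(tool now) [ 0.125 -0.042  4.633] turn/180 [ 0.0001 -0.0001 -0.0023] shift if yaw already at target [ 0.127 -0.04   4.633]
185 [0.50675003 0.35931786 0.17904695] ((0.5067129135131836, 0.3682035803794861), 0.04763525724411011) ((0.5381000638008118, 0.37742018699645996), 0.20473796129226685) 0.41412873146385537
```

View pics/wrist1.png

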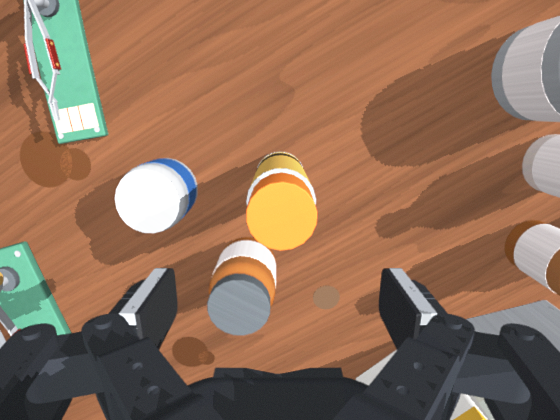

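```bash
python3 - <<'E'
from h import *
p,d,c=load("wrist",1)
h=cv2.cvtColor(p,cv2.COLOR_BGR2HSV); W=cloud(d,c)
m=(abs(W[...,2]-.18)<.004); m[:, :235]=0; m[:,330:]=0; m[:160]=0; m[260:]=0
v,u=np.nonzero(m); P=W[m]; Q=plane(c,np.c_[u,v],.18)
print(len(P),P.mean(0).round(4),Q.mean(0).round(4),cv2.minEnclosingCircle(P[:,:2].astype(np.float32)),cv2.minEnclosingCircle(Q[:,:2].astype(np.float32)))
print(proj(c,[[.5243,.358,.2718],[.5243,.358,.18]]))
E
```

```text
3851 [0.5251 0.3588 0.1799] [0.5251 0.3588 0.18  ] ((0.525974452495575, 0.35794392228126526), 0.02581634372472763) ((0.5255105495452881, 0.3587227165699005), 0.025702573359012604)
[[280.64286053 271.89490155]
 [279.43536879 215.18780787]]
```

```bash

python3 -m inch '[[0.04,0.01,0.8,0,0,0,-1],[0,0,0.8,0,0,0,-1],[0,0,0.8,0,0,0,-1],[0,0,0.8,0,0,0,-1],[0,0,0.8,0,0,0,-1],[0,0,0.4,0,0,0,-1],[0,0,0.27,0,0,0,-1],[0,0,0,0,0,0,-1]]'
python3 -m inch '[[0,0,0,0,0,0,-0.2],[0,0,0,0,0,0,0.2],[0,0,0,0,0,0,0.4],[0,0,0,0,0,0,0.4],[0,0,0,0,0,0,0.4],[0,0,0,0,0,0,0.4],[0,0,0,0,0,0,0.4],[0,0,0,0,0,0,0.4]]'
python3 -c "
from h import *
plan([.525,.359,.155],60)"
```

```text
clock: 6.6
eef_pos: [0.5248, 0.3592, 0.1542]
tool_rot: [0.868, 0.497, -0.0, 0.0]
ft_force: [-0.2, -0.5, 0.3]
grip_width: 0.0854
clock: 7.4
eef_pos: [0.526, 0.3603, 0.1563]
tool_rot: [0.868, 0.497, 0.002, -0.0]
ft_force: [0.5, 1.4, 6.2]
grip_width: 0.0498
clk 7.4 pos [0.526  0.3603 0.1563] yaw 59.64 tilt z [ 0.0031  0.0021 -1.    ] w 0.0498 F [0.52 1.39 6.17] j [0.6  0.55 0.27 1.29 0.   1.13]
units shift(tool now) [-0.065 -0.009  0.054] turn/180 [ 0.0005 -0.0011 -0.002 ] shift if yaw already at target [-0.065 -0.009  0.054]
```

```bash

python3 -m inch '[[0,0,-0.1,0,0,0,0.5],[0,0,-0.2,0,0,0,0.5],[0,0,-0.3,0,0,0,0.5],[0,0,-0.4,0,0,0,0.5],[0,0,-0.5,0,0,0,0.5],[0,0,-0.6,0,0,0,0.5],[0,0,-0.6,0,0,0,0.5],[0,0,-0.6,0,0,0,0.5]]'
python3 - <<'E'
from h import *
plan([.525,.359,.155],60)
for n in ["scene","side","wrist"]: snap(n,2)
a,b,w=[load(n,2)[0] for n in ["scene","side","wrist"]]
cv2.imwrite("pics/after_lift.png",np.hstack([cv2.resize(a[150:350,340:540],(266,266)),cv2.resize(b[180:380,100:300],(266,266)),cv2.resize(w,(266,266))]))
E
```

```text
clock: 8.2
eef_pos: [0.5252, 0.3597, 0.2389]
tool_rot: [0.868, 0.497, 0.001, -0.0]
ft_force: [-0.0, 0.2, -0.2]
grip_width: 0.0499
clk 8.2 pos [0.5252 0.3597 0.2389] yaw 59.64 tilt z [ 1.e-03  7.e-04 -1.e+00] w 0.0499 F [-0.01  0.24 -0.18] j [0.6  0.52 0.44 1.49 0.   1.13]
units shift(tool now) [-0.03   0.005  3.355] turn/180 [ 0.0002 -0.0003 -0.002 ] shift if yaw already at target [-0.027  0.007  3.355]
```

View pics/after_lift.png

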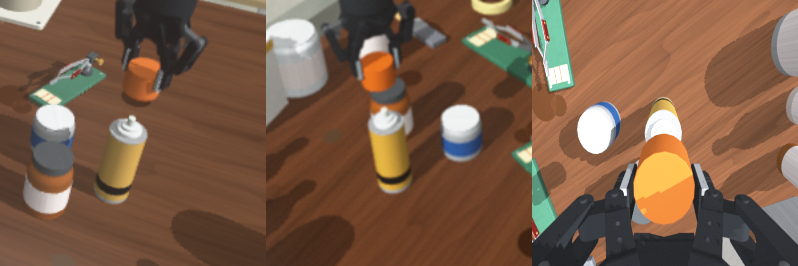

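The cap is off and in the fingers, and the can is still upright. I'll check the cap's tilt and its offset in the hand.

```bash
python3 - <<'E'
from h import *
o=bot.get_obs(); R=Ro.from_quat(o["tool_rot"]).as_matrix(); t=np.array(o["eef_pos"])
p,d,c=load("wrist",2); W=cloud(d,c); h=cv2.cvtColor(p,cv2.COLOR_BGR2HSV)
L=(W-t)@R
m=(cv2.inRange(h,(5,120,100),(28,255,255))>0)&(np.linalg.norm(L[...,:2],axis=2)<.04)&(L[...,2]>-.06)&(L[...,2]<.03)
P=L[m]; print(len(P),np.percentile(P[:,2],[1,10,50,90,99]).round(4))
z0=np.percentile(P[:,2],30); 
for _ in range(4):
    T=P[abs(P[:,2]-np.median(P[P[:,2]<z0+.003][:,2]))<.004] if _==0 else P[abs(np.c_[P[:,:2],np.ones(len(P))]@a-P[:,2])<.0012]
    a=np.linalg.lstsq(np.c_[T[:,:2],np.ones(len(T))],T[:,2],rcond=None)[0]
print("plane",a.round(4),len(T),"centre tool",T.mean(0).round(4),cv2.minEnclosingCircle(T[:,:2].astype(np.float32)))
E
```

```text
14320 [-0.0264 -0.0258 -0.025  -0.0103  0.0102]
plane [-0.0004 -0.0003 -0.0251] 11256 centre tool [-0.0008 -0.     -0.0251] ((-0.00024573534028604627, 0.0019111823057755828), 0.02627655863761902)
```

```bash

python3 -m inch '[[-0.8,0.1,0,0,0,-0.0315,0.5],[-0.8,0.1,0,0,0,-0.0315,0.5],[-1,0,0,0,0,-0.0315,0.5],[-1,0,0,0,0,-0.0315,0.5],[-1,0,0,0,0,0,0.5],[-1,0,0,0,0,0,0.5],[-1,0,0,0,0,0,0.5],[-1,0,0,0,0,0,0.5]]'
python3 -c "
from h import *
plan([.555,-.318,.24],82.3)"
```

```text
clock: 9.15
eef_pos: [0.483, 0.1736, 0.2363]
tool_rot: [0.753, 0.658, -0.001, -0.0]
ft_force: [1.2, -0.2, -0.2]
grip_width: 0.0495
clk 9.15 pos [0.483  0.1736 0.2363] yaw 82.33 tilt z [-1.2e-03 -5.0e-04 -1.0e+00] w 0.0495 F [ 1.15 -0.22 -0.23] j [ 0.35  0.27  0.05  1.36 -0.    0.48]
units shift(tool now) [-19.105   5.482  -0.141] turn/180 [-0.0004  0.0002  0.0001] shift if yaw already at target [-19.102   5.49   -0.147]
```

```bash

python3 -m inch '[[-1,0.28,0,0,0,0,0.5],[-1,0.28,0,0,0,0,0.5],[-1,0.28,0,0,0,0,0.5],[-1,0.28,0,0,0,0,0.5],[-1,0.28,0,0,0,0,0.5],[-1,0.28,0,0,0,0,0.5],[-1,0.28,0,0,0,0,0.5],[-1,0.28,0,0,0,0,0.5]]'
python3 -m inch '[[-1,0.28,0,0,0,0,0.5],[-1,0.28,0,0,0,0,0.5],[-1,0.28,0,0,0,0,0.5],[-1,0.28,0,0,0,0,0.5],[-1,0.28,0,0,0,0,0.5],[-1,0.28,0,0,0,0,0.5],[-1,0.28,0,0,0,0,0.5],[-1,0.28,0,0,0,0,0.5]]'
python3 -m inch '[[-0.8,0.28,0,0,0,0,0.5],[-0.8,0.28,0,0,0,0,0.5],[-0.6,0.1,0,0,0,0,0.5],[-0.3,0,0,0,0,0,0.5],[0,0,0,0,0,0,0.5],[0,0,0,0,0,0,0.5],[0,0,0,0,0,0,0.5],[0,0,0,0,0,0,0.5]]'
python3 - <<'E'
from h import *
plan([.4814,-.3086,.24],82.3)
snap("wrist",3)
E
```

```text
clock: 9.95
eef_pos: [0.512, -0.032, 0.2363]
tool_rot: [0.753, 0.658, -0.0, -0.0]
ft_force: [1.1, -0.5, 0.2]
grip_width: 0.0501
clock: 10.75
eef_pos: [0.5408, -0.2375, 0.2361]
tool_rot: [0.753, 0.658, -0.0, -0.001]
ft_force: [0.3, 1.0, -0.0]
grip_width: 0.0498
clock: 11.55
eef_pos: [0.5493, -0.2999, 0.2374]
tool_rot: [0.753, 0.659, 0.0, 0.0]
ft_force: [-0.4, -0.6, 0.1]
grip_width: 0.0496
clk 11.55 pos [ 0.5493 -0.2999  0.2374] yaw 82.38 tilt z [ 2.e-04  1.e-04 -1.e+00] w 0.0496 F [-0.43 -0.56  0.12] j [-0.5   0.5   0.4   1.47  0.   -0.37]
units shift(tool now) [-0.706 -2.647 -0.106] turn/180 [ 0.0001 -0.      0.0005] shift if yaw already at target [-0.709 -2.646 -0.106]
```

View pics/wrist3.png

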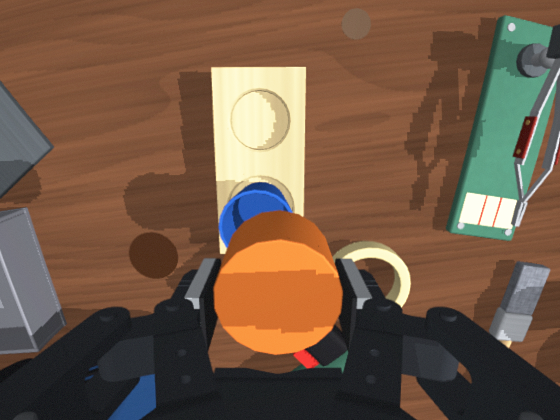

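The empty recess is fully visible at about (260,120), with the blue cup in the other one at (256,215). I'll measure the recess from this view.

```bash
python3 - <<'E'
from h import *
p,d,c=load("wrist",3); W=cloud(d,c); h=cv2.cvtColor(p,cv2.COLOR_BGR2HSV)
box=np.zeros(d.shape,bool); box[60:215,205:315]=1
top=box&(abs(W[...,2]-.03)<.0035)&(cv2.inRange(h,(14,30,60),(36,200,255))>0)
print("top z",np.median(W[top][:,2]))
b2=box.copy(); b2[165:]=0
low=b2&(W[...,2]<.0245)&(W[...,2]>.012); 
k,l,s,ce=cv2.connectedComponentsWithStats(low.astype(np.uint8)); 
for i in range(1,k):
    if s[i,4]>200:
        P=W[l==i]; print(s[i],ce[i].round(1),"z",np.median(P[:,2]).round(4),"mean",P.mean(0).round(4),cv2.minEnclosingCircle(P[:,:2].astype(np.float32)))
# mouth: non-top pixels inside the block upper area -> rays on z=.03
cnt=[]
inv=(~top)&box
k,l,s,ce=cv2.connectedComponentsWithStats(inv[80:160,222:298].astype(np.uint8)); i=1+np.argmax(s[1:,4])
v,u=np.nonzero(l==i); Q=plane(c,np.c_[u+222,v+80],.03)[:,:2]; hu=cv2.convexHull((Q*1000).astype(np.float32)); print("mouth",s[i],cv2.minEnclosingCircle((Q*1000).astype(np.float32)),cv2.fitEllipse(hu))
r=cv2.minAreaRect(W[top][:,:2].astype(np.float32)*1000); print("block",r)
cap=W[(W[...,2]>.25)&(W[...,2]<.275)&(cv2.inRange(h,(3,120,60),(28,255,255))>0)]; print("cap top",cap.mean(0),cv2.minEnclosingCircle(cap[:,:2].astype(np.float32)))
E
```

```text
top z 0.029751621150234053
[ 230   90   59   60 2673] [259.  119.8] z 0.0178 mean [ 0.483  -0.3116  0.0179] ((0.48304229974746704, -0.3114365339279175), 0.029313569888472557)
mouth [   8   10   59   60 2713] ((483.0779113769531, -311.0251159667969), 28.806922912597656) ((483.197021484375, -310.97723388671875), (56.59397888183594, 57.26205825805664), 25.9215087890625)
block ((505.89471435546875, -314.47900390625), (90.64319610595703, 146.2533416748047), 82.27655792236328)
cap top [ 0.54676056 -0.3013537   0.26040992] ((0.5507784485816956, -0.30883628129959106), 0.03298066928982735)
```

```bash

python3 -c "
from h import *
plan([.4831,-.3105,.06],82.3)"
```

```text
clk 11.6 pos [ 0.5494 -0.3     0.2374] yaw 82.37 tilt z [ 3.e-04 -0.e+00 -1.e+00] w 0.0498 F [-0.68 -0.24 -0.22] j [-0.5   0.5   0.4   1.47  0.   -0.37]
units shift(tool now) [-0.768 -2.574  7.094] turn/180 [ 0.0001 -0.      0.0004] shift if yaw already at target [-0.771 -2.571  7.095]
```

```bash

python3 -m inch '[[-0.2,-0.65,0,0,0,0,0.5],[-0.2,-0.65,0,0,0,0,0.5],[-0.2,-0.65,0,0,0,0,0.5],[-0.17,-0.62,0,0,0,0,0.5],[0,0,0.8,0,0,0,0.5],[0,0,0.8,0,0,0,0.5],[0,0,0.8,0,0,0,0.5],[0,0,0.8,0,0,0,0.5]]'
python3 -m inch '[[0,0,0.8,0,0,0,0.5],[0,0,0.8,0,0,0,0.5],[0,0,0.8,0,0,0,0.5],[0,0,0.8,0,0,0,0.5],[0,0,0.4,0,0,0,0.5],[0,0,0.2,0,0,0,0.5],[0,0,0,0,0,0,0.5],[0,0,0,0,0,0,0.5]]'
python3 - <<'E'
from h import *
plan([.4831,-.3105,.034],82.3)
snap("wrist",4)
E
```

```text
clock: 12.4
eef_pos: [0.4831, -0.3109, 0.1567]
tool_rot: [0.753, 0.658, 0.0, 0.0]
ft_force: [0.5, 0.3, -0.1]
grip_width: 0.0499
clock: 13.2
eef_pos: [0.4836, -0.3116, 0.063]
tool_rot: [0.753, 0.658, 0.0, 0.001]
ft_force: [-0.5, -0.4, -1.0]
grip_width: 0.0498
clk 13.2 pos [ 0.4836 -0.3116  0.063 ] yaw 82.32 tilt z [ 1.4e-03 -9.0e-04 -1.0e+00] w 0.0498 F [-0.49 -0.43 -0.96] j [-0.57  0.51 -0.06  1.    0.   -0.44]
units shift(tool now) [ 0.041 -0.029  1.161] turn/180 [0.0005 0.0002 0.0001] shift if yaw already at target [ 0.04  -0.027  1.161]
```

View pics/wrist4.png

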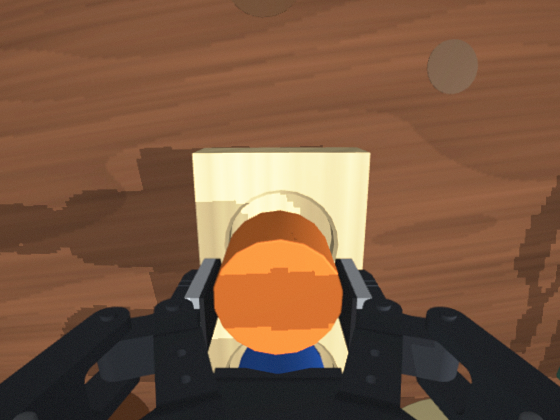

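```bash
python3 - <<'E'
from h import *
from scipy.optimize import least_squares
p,d,c=load("wrist",4); W=cloud(d,c)
reg=np.zeros(d.shape,bool); reg[185:250,215:350]=1
low=reg&(W[...,2]>.010)&(W[...,2]<.0265)
# upper boundary of mouth: per column first low row; per row outermost
pts=[]
for u in range(232,336,3):
    r=np.nonzero(low[:,u])[0]
    if len(r): pts.append((u,r[0]-.5))
Q=plane(c,pts,.03)[:,:2]
f=lambda x:np.hypot(Q[:,0]-x[0],Q[:,1]-x[1])-.029
s=least_squares(f,[.483,-.311],loss="soft_l1",f_scale=.001); print("hole",s.x.round(4),np.abs(s.fun).mean(),len(pts))
o=bot.get_obs(); t=np.array(o["eef_pos"]); R=Ro.from_quat(o["tool_rot"]).as_matrix(); L=(W-t)@R
m=(np.linalg.norm(L[...,:2],axis=2)<.04)&(abs(L[...,2]+.025)<.003)&(np.arange(560)[None]>212)&(np.arange(560)[None]<345)
h=cv2.cvtColor(p,cv2.COLOR_BGR2HSV); m&=cv2.inRange(h,(3,120,60),(30,255,255))>0
v,u=np.nonzero(m); T=plane(c,np.c_[u,v],t[2]+.025)[:,:2]; print("cap",T.mean(0).round(4),cv2.minEnclosingCircle((T*1000).astype(np.float32)),"depth z",np.median(W[m][:,2]), t)
E
```

```text
hole [ 0.4831 -0.3116] 0.0001684477464336119 34
cap [ 0.4815 -0.313 ] ((482.5021057128906, -313.12261962890625), 25.117406845092773) depth z 0.08647238139712596 [ 0.48375511 -0.31171663  0.06318712]
```

```bash

python3 -m inch '[[0.06,0.03,0.1,0,0,0,0.5],[0,0,0.2,0,0,0,0.5],[0,0,0.2,0,0,0,0.5],[0,0,0.2,0,0,0,0.5],[0,0,0.2,0,0,0,0.5],[0,0,0.15,0,0,0,0.5],[0,0,0,0,0,0,0.5],[0,0,0,0,0,0,0.5]]'
python3 -c "
from h import *
plan([.4831,-.3116,.034],82.3)"
```

```text
clock: 14.05
eef_pos: [0.4839, -0.3098, 0.0357]
tool_rot: [0.753, 0.658, -0.0, -0.0]
ft_force: [0.5, 0.6, 0.2]
grip_width: 0.0498
clk 14.05 pos [ 0.4839 -0.3098  0.0357] yaw 82.32 tilt z [-2.e-04  1.e-04 -1.e+00] w 0.0498 F [0.48 0.62 0.21] j [-0.57  0.54 -0.09  0.94 -0.   -0.44]
units shift(tool now) [-0.074 -0.021  0.067] turn/180 [-0.0001 -0.      0.0001] shift if yaw already at target [-0.074 -0.021  0.067]
```

```bash

python3 -m inch '[[0,0,0.03,0,0,0,0.5],[0,0,0.03,0,0,0,0.5],[0,0,0.02,0,0,0,0.5],[0,0,0,0,0,0,0.1],[0,0,0,0,0,0,-0.3],[0,0,0,0,0,0,-0.7],[0,0,0,0,0,0,-1],[0,0,0,0,0,0,-1]]'
python3 -m inch '[[0,0,-0.2,0,0,0,-1],[0,0,-0.4,0,0,0,-1],[0,0,-0.6,0,0,0,-1],[0,0,-0.8,0,0,0,-1],[0,0,-0.8,0,0,0,-1],[0,0,-0.8,0,0,0,-1],[0,0,-0.8,0,0,0,-1],[0,0,0,0,0,0,-1]]'
python3 - <<'E'
from h import *
plan([.533,-.038,.15],74.4)
for n in ["wrist","scene","side"]: snap(n,5)
p,d,c=load("wrist",5); W=cloud(d,c); h=cv2.cvtColor(p,cv2.COLOR_BGR2HSV)
m=(cv2.inRange(h,(3,120,60),(30,255,255))>0)&(abs(W[...,0]-.483)<.04)&(abs(W[...,1]+.311)<.04)&(W[...,2]>.05)
P=W[m]; print(len(P),"z",np.percentile(P[:,2],[5,50,95]).round(4)); T=P[abs(P[:,2]-np.median(P[:,2]))<.003]; a=np.linalg.lstsq(np.c_[T[:,:2],np.ones(len(T))],T[:,2],rcond=None)[0]; print("slope",a[:2].round(4),cv2.minEnclosingCircle(T[:,:2].astype(np.float32)))
E
```

```text
clock: 14.85
eef_pos: [0.4839, -0.3098, 0.0336]
tool_rot: [0.753, 0.658, -0.0, -0.0]
ft_force: [-0.4, 0.1, 0.9]
grip_width: 0.0853
clock: 15.65
eef_pos: [0.486, -0.3112, 0.1481]
tool_rot: [0.753, 0.658, 0.001, 0.004]
ft_force: [0.1, -0.2, 0.8]
grip_width: 0.0854
clk 15.65 pos [ 0.486  -0.3112  0.1481] yaw 82.32 tilt z [ 0.0064 -0.0041 -1.    ] w 0.0854 F [ 0.13 -0.23  0.78] j [-0.57  0.43  0.06  1.19  0.   -0.44]
units shift(tool now) [11.081  0.403 -0.11 ] turn/180 [0.0023 0.0009 0.044 ] shift if yaw already at target [11.031 -1.128 -0.077]
3961 z [0.0565 0.0579 0.059 ]
slope [0.0032 0.0015] ((0.4841756224632263, -0.3115816116333008), 0.025419605895876884)
```

View pics/wrist5.png

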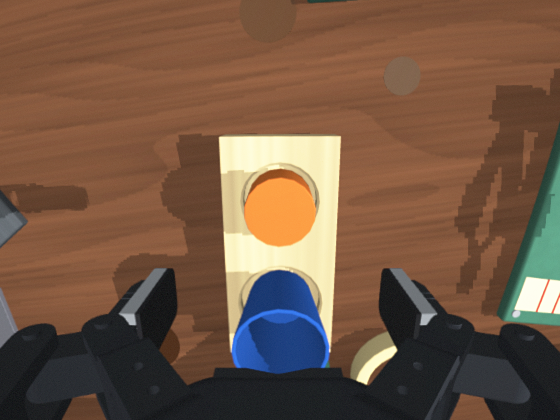

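View pics/scene5.png

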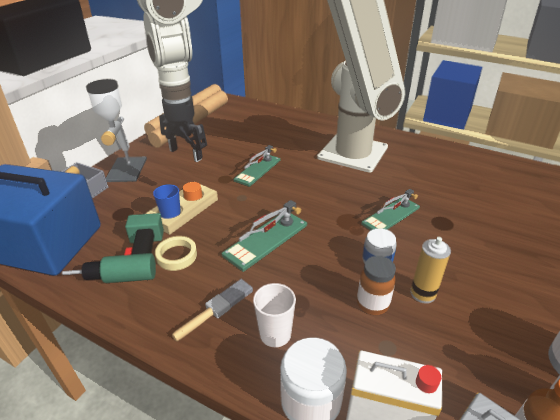

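The cap top sits at z = 0.058, so it is seated flat. It is about 1 mm from the recess centre, and the can still stands. Next is the tweezers stand.

```bash

python3 -m inch '[[0,0,-0.25,0,0,0.022,-1],[0,0,-0.25,0,0,0.022,-1],[0.9,-0.1,-0.25,0,0,0,-1],[1,-0.1,-0.25,0,0,0,-1],[1,-0.1,-0.25,0,0,0,-1],[1,-0.1,-0.25,0,0,0,-1],[1,-0.1,-0.25,0,0,0,-1],[1,-0.1,-0.25,0,0,0,-1]]'
python3 -m inch '[[1,-0.1,0,0,0,0,-1],[1,-0.1,0,0,0,0,-1],[1,-0.1,0,0,0,0,-1],[1,-0.1,0,0,0,0,-1],[0.8,-0.1,0,0,0,0,-1],[0.3,-0.1,0,0,0,0,-1],[0,0,0,0,0,0,-1],[0,0,0,0,0,0,-1]]'
python3 - <<'E'
from h import *
plan([.533,-.038,.2],74.4)
snap("wrist",6)
E
```

```text
clock: 16.6
eef_pos: [0.5083, -0.1625, 0.1926]
tool_rot: [0.797, 0.605, -0.001, -0.001]
ft_force: [0.5, -0.5, -0.3]
grip_width: 0.0859
clock: 17.4
eef_pos: [0.5286, -0.0375, 0.1933]
tool_rot: [0.797, 0.604, -0.001, -0.0]
ft_force: [-0.4, -0.5, 0.5]
grip_width: 0.0849
clk 17.4 pos [ 0.5286 -0.0375  0.1933] yaw 74.38 tilt z [-1.2e-03 -4.0e-04 -1.0e+00] w 0.0849 F [-0.4  -0.5   0.55] j [-0.07  0.32  0.01  1.26 -0.    0.2 ]
units shift(tool now) [ 0.027  0.177 -0.269] turn/180 [-0.0003  0.0002 -0.0001] shift if yaw already at target [ 0.028  0.177 -0.269]
```

View pics/wrist6.png

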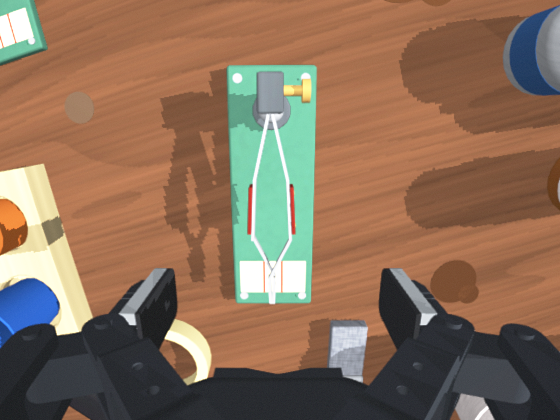

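The wrist view shows the whole large stand: plates at (250,210) and (293,210), clamp at (270,92), tips at (272,295). I'll measure from this.

```bash
python3 - <<'E'
from h import *
p,d,c=load("wrist",6); W=cloud(d,c); h=cv2.cvtColor(p,cv2.COLOR_BGR2HSV)
m=((cv2.inRange(h,(0,120,40),(9,255,240))>0)|(cv2.inRange(h,(172,120,40),(180,255,240))>0))&(W[...,2]>.045)&(W[...,2]<.08)
m[:160]=0;m[250:]=0;m[:,:235]=0;m[:,310:]=0
k,l,s,ce=cv2.connectedComponentsWithStats(m.astype(np.uint8)); cs=[]
for i in range(1,k):
    if s[i,4]>40:
        P=W[l==i]; v,u=np.nonzero(l==i); print(s[i],ce[i].round(1),P.mean(0).round(4),P[:,2].min().round(4),P[:,2].max().round(4))
        Q=plane(c,np.c_[u,v],.0675)[:,:2]; r=cv2.minAreaRect((Q*1000).astype(np.float32)); print("  on .0675",Q.mean(0).round(4),r)
        cs.append(Q.mean(0))
print("mid",np.mean(cs,0),"sep",np.linalg.norm(cs[0]-cs[1]))
# base
g=(cv2.inRange(h,(60,40,30),(95,255,255))>0)|(cv2.inRange(h,(15,0,190),(40,110,255))>0)
g[:60]=0; g[305:]=0; g[:,:222]=0; g[:,320:]=0
k,l,s,ce=cv2.connectedComponentsWithStats(cv2.morphologyEx(g.astype(np.uint8),cv2.MORPH_CLOSE,np.ones((3,3)))); i=1+np.argmax(s[1:,4]); v,u=np.nonzero(l==i)
Q=plane(c,np.c_[u,v],.014)[:,:2]; r=cv2.minAreaRect((Q*1000).astype(np.float32)); print("base",r)
a=np.radians(r[2]-90 if r[1][0]<r[1][1] else r[2]); D=np.array([np.cos(a),np.sin(a)]); ctr=np.array(r[0])/1000; print("angle",np.degrees(a),"squeeze",ctr+.0025*D)
C=W[(W[...,2]>.066)&(W[...,2]<.076)&(np.arange(560)[None]>250)&(np.arange(560)[None]<290)&(np.arange(420)[:,None]<125)]; cm=C[:,:2].mean(0); print("clamp",cm, "-> squeeze from clamp",cm+.092*D)
cv2.imwrite("pics/w6crop.png",cv2.resize(p[60:310,200:340],None,fx=3,fy=2.4,interpolation=cv2.INTER_CUBIC))
E
```

```text
[248 185   4  49 154] [249.5 209.2] [ 0.5265 -0.0621  0.0671] 0.0588 0.069
  on .0675 [ 0.5264 -0.062 ] ((526.4814453125, -62.03124237060547), (2.4217135906219482, 40.05123519897461), 72.91805267333984)
[290 185   5  49 153] [292.2 208.5] [ 0.5353 -0.0288  0.0671] 0.0597 0.0689
  on .0675 [ 0.5352 -0.0288] ((535.7963256835938, -28.941848754882812), (2.5050835609436035, 40.10552978515625), 77.19147491455078)
mid [ 0.53079549 -0.04540625] sep 0.034383774982646075
base ((530.4039916992188, -45.29083251953125), (78.97280883789062, 231.81980895996094), 74.38954162597656)
angle -15.610458374023438 squeeze [ 0.53281178 -0.04596357]
clamp [ 0.44481175 -0.02156293] -> squeeze from clamp [ 0.53341818 -0.04631973]
```

```bash

python3 -c "
from h import *
plan([.532,-.0457,.12],74.39)"
python3 -m inch '[[0,0,0,0,0,0,-0.3],[0,0,0,0,0,0,-0.3],[0,0,0,0,0,0,-0.3],[0,0,0,0,0,0,-0.3],[0,0,0,0,0,0,-0.3],[0,0,0,0,0,0,-0.3],[0,0,0,0,0,0,-0.3],[0,0,0,0,0,0,-0.3]]'
python3 -c "
from h import *
plan([.532,-.0457,.12],74.39)"
```

```text
clk 17.45 pos [ 0.5287 -0.0378  0.1934] yaw 74.34 tilt z [-8.e-04 -4.e-04 -1.e+00] w 0.0855 F [ 0.55 -0.1  -0.42] j [-0.07  0.32  0.01  1.26 -0.    0.2 ]
units shift(tool now) [-0.268  0.216  2.938] turn/180 [-0.0002  0.0002 -0.0003] shift if yaw already at target [-0.27   0.214  2.938]
clock: 18.25
eef_pos: [0.529, -0.0369, 0.1938]
tool_rot: [0.796, 0.605, -0.0, 0.0]
ft_force: [-0.6, 0.6, -0.3]
grip_width: 0.0552
clk 18.25 pos [ 0.529  -0.0369  0.1938] yaw 74.41 tilt z [-0. -0. -1.] w 0.0552 F [-0.64  0.64 -0.32] j [-0.07  0.32  0.01  1.26 -0.    0.2 ]
units shift(tool now) [-0.308  0.211  2.952] turn/180 [0.     0.     0.0001] shift if yaw already at target [-0.308  0.211  2.952]
```

```bash

python3 -m inch '[[-0.31,0.21,0.3,0,0,0,-0.3],[0,0,0.6,0,0,0,-0.3],[0,0,0.8,0,0,0,-0.3],[0,0,0.7,0,0,0,-0.3],[0,0,0.55,0,0,0,-0.3],[0,0,0,0,0,0,-0.3],[0,0,0,0,0,0,-0.3],[0,0,0,0,0,0,-0.3]]'
python3 - <<'E'
from h import *
plan([.532,-.0457,.039],74.39)
p,d,c=snap("wrist",7); o=bot.get_obs()
W=cloud(d,c); h=cv2.cvtColor(p,cv2.COLOR_BGR2HSV)
t=np.array(o["eef_pos"]); R=Ro.from_quat(o["tool_rot"]).as_matrix(); L=(W-t)@R
m=((cv2.inRange(h,(0,120,40),(9,255,240))>0)|(cv2.inRange(h,(172,120,40),(180,255,240))>0))&(W[...,2]>.06)&(W[...,2]<.075)&(abs(L[...,0])<.03)&(abs(L[...,1])<.04)
k,l,s,ce=cv2.connectedComponentsWithStats(m.astype(np.uint8))
for i in range(1,k):
    if s[i,4]>40:
        v,u=np.nonzero(l==i); Q=(plane(c,np.c_[u,v],.0675)-t)@R*1000; print(ce[i].round(),"tool mm mean",Q.mean(0).round(2),"min",Q.min(0).round(1),"max",Q.max(0).round(1))
E
```

```text
clock: 19.05
eef_pos: [0.5327, -0.0461, 0.1208]
tool_rot: [0.797, 0.605, 0.001, 0.001]
ft_force: [-0.0, 0.0, 0.5]
grip_width: 0.0558
clk 19.05 pos [ 0.5327 -0.0461  0.1208] yaw 74.39 tilt z [ 1.5e-03 -2.0e-04 -1.0e+00] w 0.0558 F [-0.01  0.01  0.48] j [-0.09  0.38 -0.1   1.09 -0.    0.19]
units shift(tool now) [ 0.007 -0.036  3.272] turn/180 [ 0.0005 -0.0001 -0.    ] shift if yaw already at target [ 0.007 -0.031  3.272]
[252. 230.] tool mm mean [-17.14  -1.9   53.47] min [-19.3 -21.9  53.4] max [-15.3  18.4  53.5]
[309. 230.] tool mm mean [17.2  -1.71 53.48] min [ 14.9 -21.8  53.4] max [19.4 18.6 53.5]
```

View pics/wrist7.png

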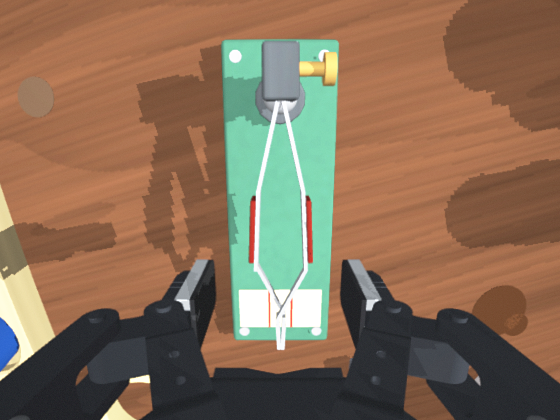

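The tool is centred between the plates (at -17.1 and +17.2 mm). I'll descend.

```bash

python3 -m inch '[[0,-0.06,0.5,0,0,0,-0.3],[0,0,0.7,0,0,0,-0.3],[0,0,0.7,0,0,0,-0.3],[0,0,0.6,0,0,0,-0.3],[0,0,0.5,0,0,0,-0.3],[0,0,0.27,0,0,0,-0.3],[0,0,0,0,0,0,-0.3],[0,0,0,0,0,0,-0.3]]'
python3 -m inch '[[0,0,0,0,0,0,0],[0,0,0,0,0,0,0],[0,0,0,0,0,0,0.1],[0,0,0,0,0,0,0.1],[0,0,0,0,0,0,0.14],[0,0,0,0,0,0,0.14],[0,0,0,0,0,0,0.18],[0,0,0,0,0,0,0.18]]'
python3 - <<'E'
from h import *
plan([.531,-.0453,.039],74.39)
for n in ["wrist","scene","side"]: snap(n,8)
E
```

```text
clock: 19.9
eef_pos: [0.531, -0.0455, 0.0389]
tool_rot: [0.797, 0.605, 0.0, 0.0]
ft_force: [0.2, -0.2, -0.6]
grip_width: 0.055
clock: 20.7
eef_pos: [0.5314, -0.0454, 0.0389]
tool_rot: [0.797, 0.605, 0.001, 0.001]
ft_force: [1.5, 1.9, 4.9]
grip_width: 0.0351
clk 20.7 pos [ 0.5314 -0.0454  0.0389] yaw 74.39 tilt z [ 1.8e-03 -1.0e-04 -1.0e+00] w 0.0351 F [1.52 1.86 4.85] j [-0.09  0.47 -0.21  0.9   0.    0.19]
units shift(tool now) [ 0.002 -0.015 -0.004] turn/180 [ 0.0006 -0.0001  0.    ] shift if yaw already at target [ 0.002 -0.015 -0.004]
```

View pics/wrist8.png

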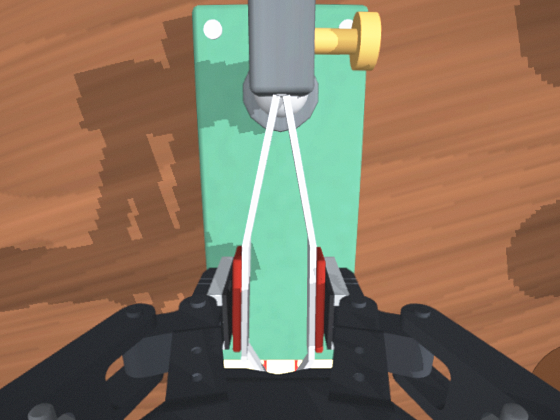

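View pics/scene8.png

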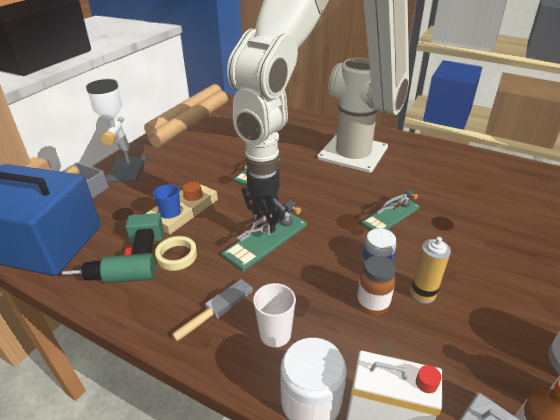

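Both pads touch the plates symmetrically at a reading of 35 mm. I'll close in small steps and check the jaw gap.

```bash

python3 -m inch '[[0,0,0,0,0,0,0.2],[0,0,0,0,0,0,0.21],[0,0,0,0,0,0,0.22],[0,0,0,0,0,0,0.23],[0,0,0,0,0,0,0.24],[0,0,0,0,0,0,0.25],[0,0,0,0,0,0,0.25],[0,0,0,0,0,0,0.25]]'
python3 - <<'E'
from h import *
plan([.531,-.0453,.039],74.39)
for n in ["wrist","scene","side"]: snap(n,9)
s,_,cs=load("scene",9); b,_,cb=load("side",9)
cv2.imwrite("pics/gap9.png",np.hstack([cv2.resize(s[205:275,215:305],(400,311),interpolation=cv2.INTER_CUBIC),cv2.resize(b[180:250,240:330],(400,311),interpolation=cv2.INTER_CUBIC)]))
D=np.array([.963,-.269]);N=np.array([.269,.963]);o=np.array([.533,-.046])-.08*D
for c in (cs,cb): print(proj(c,[np.r_[o+.165*D+k*N,.06] for k in (-.008,0,.008)]).round(1).tolist())
E
```

```text
clock: 21.65
eef_pos: [0.5316, -0.0455, 0.039]
tool_rot: [0.797, 0.605, 0.001, 0.001]
ft_force: [1.5, 1.5, 5.2]
grip_width: 0.0323
clk 21.65 pos [ 0.5316 -0.0455  0.039 ] yaw 74.39 tilt z [ 2.3e-03 -2.0e-04 -1.0e+00] w 0.0323 F [1.54 1.49 5.21] j [-0.09  0.47 -0.21  0.9   0.    0.19]
units shift(tool now) [ 0.002 -0.026  0.002] turn/180 [ 0.0007 -0.0001  0.    ] shift if yaw already at target [ 0.002 -0.026  0.002]
[[236.2, 237.2], [238.5, 238.7], [240.7, 240.2]]
[[264.0, 192.8], [262.0, 193.9], [260.0, 195.0]]
```

View pics/gap9.png

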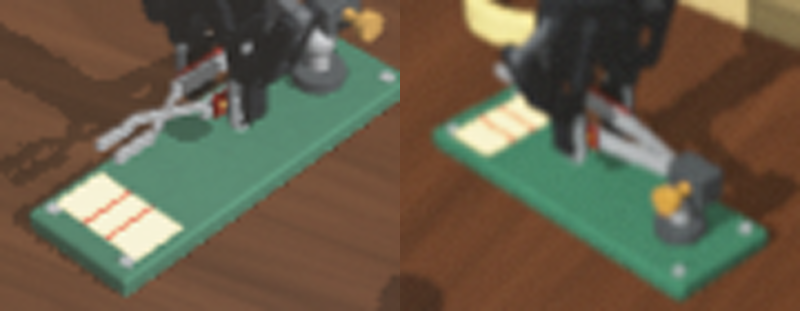

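View pics/wrist9.png

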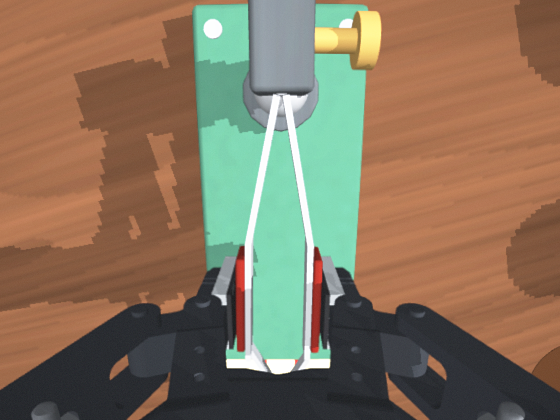

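```bash
cat >> h.py <<'E'
def plates(k):
    p,d,c=load("wrist",k); h=cv2.cvtColor(p,cv2.COLOR_BGR2HSV)
    D=np.array([.963,-.269]);N=np.array([.269,.963]);o=np.array([.5321,-.0457])-.08*D
    m=(cv2.inRange(h,(0,120,40),(9,255,255))>0)|(cv2.inRange(h,(172,120,40),(180,255,255))>0)
    m[:235]=0; m[360:]=0; m[:,:215]=0; m[:,345:]=0
    for lo,hi in [(0,280),(280,560)]:
        E=[]
        for r in range(262,345,4):
            q=np.nonzero(m[r,lo:hi])[0]+lo
            if len(q)<2: continue
            e=[q.min()-.5,r] if lo==0 else [q.max()+.5,r]
            i=[q.max()+.5,r] if lo==0 else [q.min()-.5,r]
            X=plane(c,[e,i],.0675)[:,:2]-o; E.append(np.r_[X@D,X@N])
        E=np.array(E)*1000; f=np.polyfit(E[:,0],E[:,2],1)
        print(k,"outer y at x=80:",np.polyval(f,80).round(2),"slope(rad)",f[0].round(4),"x span",E[:,0].min().round(),E[:,0].max().round(),"mean thickness",abs(E[:,2]-E[:,3]).mean().round(2))
E
python3 -c "
from h import *
plates(8);plates(9)"
```

```text
8 outer y at x=80: -18.72 slope(rad) -0.0384 x span 61.0 95.0 mean thickness 3.26
8 outer y at x=80: 15.78 slope(rad) 0.0098 x span 61.0 95.0 mean thickness 3.12
9 outer y at x=80: -17.42 slope(rad) -0.0237 x span 62.0 96.0 mean thickness 3.09
9 outer y at x=80: 14.41 slope(rad) -0.0095 x span 62.0 96.0 mean thickness 3.16
```

```bash

python3 -m inch '[[0,0,0,0,0,0,0.26],[0,0,0,0,0,0,0.27],[0,0,0,0,0,0,0.28],[0,0,0,0,0,0,0.285],[0,0,0,0,0,0,0.285],[0,0,0,0,0,0,0.285],[0,0,0,0,0,0,0.285],[0,0,0,0,0,0,0.285]]'
python3 - <<'E'
from h import *
plan([.531,-.0453,.039],74.39)
for n in ["wrist","scene","side"]: snap(n,10)
plates(10)
s,_,cs=load("scene",10)
cv2.imwrite("pics/gap10.png",cv2.resize(s[222:267,220:270],(700,630),interpolation=cv2.INTER_CUBIC)[:600])
E
```

```text
clock: 22.6
eef_pos: [0.5317, -0.0454, 0.0391]
tool_rot: [0.797, 0.605, 0.001, 0.001]
ft_force: [1.8, 2.0, 6.9]
grip_width: 0.0305
clk 22.6 pos [ 0.5317 -0.0454  0.0391] yaw 74.39 tilt z [ 2.6e-03  1.0e-04 -1.0e+00] w 0.0305 F [1.85 2.04 6.9 ] j [-0.09  0.47 -0.21  0.9   0.    0.19]
units shift(tool now) [-0.004 -0.03   0.005] turn/180 [ 0.0008 -0.0002  0.    ] shift if yaw already at target [-0.004 -0.03   0.005]
10 outer y at x=80: -16.62 slope(rad) -0.0161 x span 62.0 96.0 mean thickness 3.16
10 outer y at x=80: 13.76 slope(rad) -0.0193 x span 62.0 96.0 mean thickness 3.14
```

View pics/gap10.png

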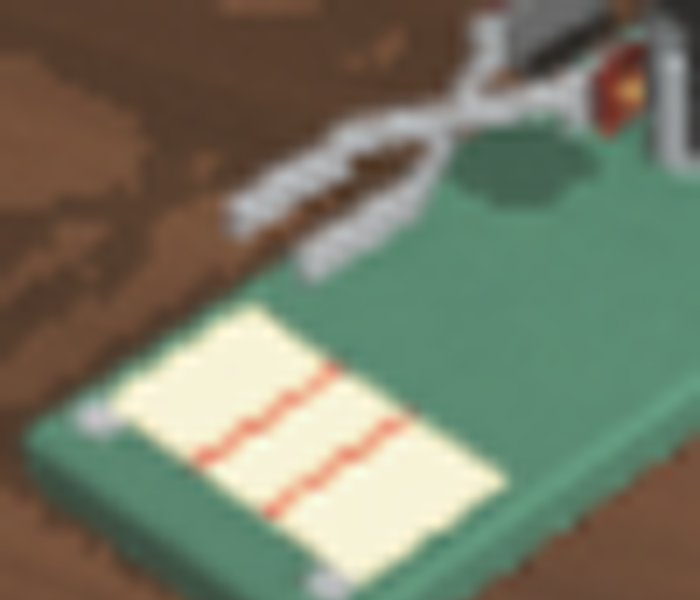

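Plate width is about 30.4 mm and the plates are now nearly parallel, which indicates a gap of about 15 to 16.5 mm. I'll check the split between the two arms against the base edges in the same image.

```bash
python3 - <<'E'
from h import *
def ana(k,rows,prow,clamprow):
    p,d,c=load("wrist",k); h=cv2.cvtColor(p,cv2.COLOR_BGR2HSV)
    g=cv2.inRange(h,(60,40,30),(95,255,255))>0
    D=np.array([np.cos(np.radians(-15.61)),np.sin(np.radians(-15.61))]);N=np.array([-D[1],D[0]])
    o=np.array([.5321,-.0457])-.08*D
    fr=lambda uv,z:(plane(c,uv,z)[:,:2]-o)@np.c_[D,N]*1000
    Lp=[];Rp=[]
    for r in rows:
        q=np.nonzero(g[r])[0]; q=q[(q>180)&(q<380)]
        Lp.append((q.min()-.5,r)); Rp.append((q.max()+.5,r))
    def fit(E):
        f=np.polyfit(E[:,0],E[:,1],1); 
        for _ in range(4):
            rr=abs(np.polyval(f,E[:,0])-E[:,1]); f=np.polyfit(E[rr<=np.percentile(rr,75),0],E[rr<=np.percentile(rr,75),1],1)
        return f
    fl=fit(fr(Lp,.014)); frr=fit(fr(Rp,.014)); mid=(fl+frr)/2
    print(k,"base edges slope",fl[0].round(4),frr[0].round(4),"width",(np.polyval(frr,40)-np.polyval(fl,40)).round(1),"mid at0/80",np.polyval(mid,[0,80]).round(2))
    m=(cv2.inRange(h,(0,120,40),(9,255,255))>0)|(cv2.inRange(h,(172,120,40),(180,255,255))>0)
    for lo,hi in [(215,280),(281,345)]:
        E=[]
        for r in range(*prow,3):
            q=np.nonzero(m[r,lo:hi])[0]+lo
            if len(q)>1: E.append([(q.min()-.5) if lo==215 else q.max()+.5,r])
        E=fr(E,.0675); f=fit(E); print("   plate outer rel midline at 80:",(np.polyval(f,80)-np.polyval(mid,80)).round(2),"slope rel",(f[0]-mid[0]).round(4))
    # arms white strips: row wise
    w=(h[...,2]>200)&(h[...,1]<60)
    for r in clamprow:
        q=np.nonzero(w[r,225:340])[0]+225
        if len(q)<4: continue
        cut=(q.min()+q.max())/2; a=q[q<cut].mean(); b=q[q>cut].mean(); X=fr([(a,r),(b,r)],.066)
        print("   arms x",X[:,0].round(1),"y rel",(X[:,1]-np.polyval(mid,X[:,0])).round(2))
ana(7,range(60,285,4),(200,262),[140,160,180])
ana(10,range(20,240,4),(262,345),[130,160,190,220])
E
```

```text
7 base edges slope 0.0003 0.0027 width 78.7 mid at0/80 [-0.19 -0.06]
   plate outer rel midline at 80: -18.7 slope rel -0.0538
   plate outer rel midline at 80: 18.62 slope rel 0.0576
   arms x [25.8 25.9] y rel [-6.34  6.28]
   arms x [37.1 37.1] y rel [-9.01  8.91]
   arms x [48.6 48.6] y rel [-11.76  11.34]
10 base edges slope -0.0009 0.0017 width 78.3 mid at0/80 [-0.23 -0.2 ]
   plate outer rel midline at 80: -16.43 slope rel -0.0215
   plate outer rel midline at 80: 14.04 slope rel -0.0079
   arms x [15.9 15.9] y rel [-3.76  3.25]
   arms x [25.7 25.7] y rel [-5.51  4.82]
   arms x [35.9 35.9] y rel [-7.68  6.46]
   arms x [46.6 46.6] y rel [-9.79  8.37]
```

The arms are unequal: the left has turned about 0.057 rad and the right about 0.030. The gap estimates run from 14 to 16 mm. I'll shift 1 mm towards +y to balance them and close slightly more.

```bash

python3 -m inch '[[0.02,0,0,0,0,0,0.285],[0.02,0,0,0,0,0,0.285],[0,0,0,0,0,0,0.29],[0,0,0,0,0,0,0.295],[0,0,0,0,0,0,0.3],[0,0,0,0,0,0,0.3],[0,0,0,0,0,0,0.3],[0,0,0,0,0,0,0.3]]'
python3 - <<'E'
from h import *
plan([.531,-.0453,.039],74.39)
for n in ["wrist","scene","side"]: snap(n,11)
p,d,c=load("wrist",11); h=cv2.cvtColor(p,cv2.COLOR_BGR2HSV)
D=np.array([np.cos(np.radians(-15.61)),np.sin(np.radians(-15.61))]);N=np.array([-D[1],D[0]]); o=np.array([.5321,-.0457])-.08*D
fr=lambda uv,z:(plane(c,uv,z)[:,:2]-o)@np.c_[D,N]*1000
m=(cv2.inRange(h,(0,120,40),(9,255,255))>0)|(cv2.inRange(h,(172,120,40),(180,255,255))>0)
for lo,hi in [(215,280),(281,345)]:
    E=[]
    for r in range(262,345,3):
        q=np.nonzero(m[r,lo:hi])[0]+lo
        if len(q)>1: E.append([(q.min()-.5) if lo==215 else q.max()+.5,r])
    E=fr(E,.0675); f=np.polyfit(E[:,0],E[:,1],1); print("plate outer at 80:",np.polyval(f,80).round(2)+.2,"slope",f[0].round(4))
w=(h[...,2]>200)&(h[...,1]<60)
for r in (190,220):
    q=np.nonzero(w[r,225:340])[0]+225; cut=(q.min()+q.max())/2; X=fr([(q[q<cut].mean(),r),(q[q>cut].mean(),r)],.066); print("arms",X[:,0].round(1),X[:,1].round(2)+.2,(abs(X[:,1]+.2)/X[:,0]).round(4))
s,_,cs=load("scene",11)
cv2.imwrite("pics/gap11.png",cv2.resize(s[222:267,220:270],(660,594),interpolation=cv2.INTER_CUBIC))
E
```

```text
clock: 23.55
eef_pos: [0.5319, -0.0449, 0.0391]
tool_rot: [0.797, 0.604, 0.001, 0.001]
ft_force: [1.1, 1.2, 6.4]
grip_width: 0.0299
clk 23.55 pos [ 0.5319 -0.0449  0.0391] yaw 74.37 tilt z [ 0.0025 -0.001  -1.    ] w 0.0299 F [1.14 1.18 6.38] j [-0.08  0.47 -0.21  0.9  -0.    0.19]
units shift(tool now) [-0.024 -0.032  0.005] turn/180 [ 0.0008  0.0001 -0.0001] shift if yaw already at target [-0.024 -0.032  0.006]
plate outer at 80: -15.690000000000001 slope -0.0046
plate outer at 80: 14.18 slope -0.0147
arms [35.9 36. ] [-7.33  6.64] [0.2041 0.1846]
arms [46.6 46.7] [-9.27  8.37] [0.1988 0.1793]
```

View pics/gap11.png

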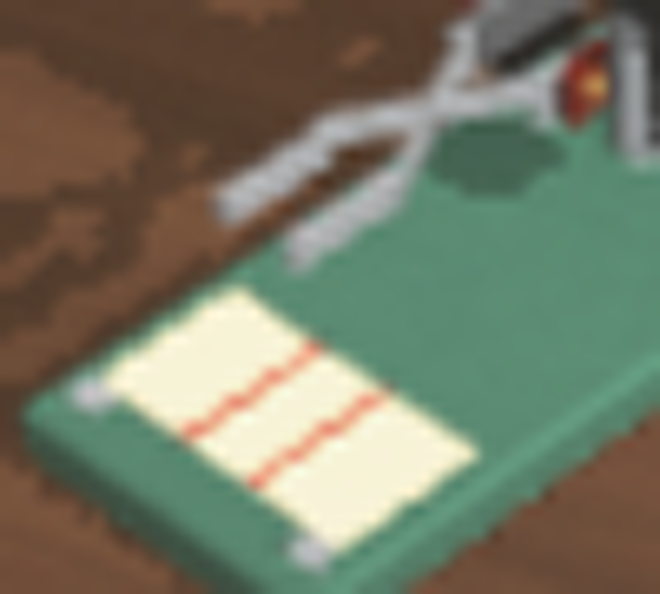

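View pics/wrist11.png

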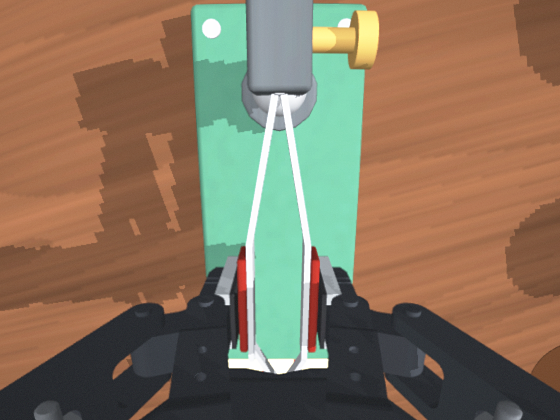

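Arms are now about 0.056 and 0.043 rad, and the gap estimates run from 15.4 to 16.3 mm. I'll hold still, check that it stays steady, and check the bench.

```bash

python3 -m inch '[[0,0,0,0,0,0,0.3],[0,0,0,0,0,0,0.3],[0,0,0,0,0,0,0.3],[0,0,0,0,0,0,0.3],[0,0,0,0,0,0,0.3],[0,0,0,0,0,0,0.3],[0,0,0,0,0,0,0.3],[0,0,0,0,0,0,0.3]]'
python3 -m inch '[[0,0,0,0,0,0,0.3],[0,0,0,0,0,0,0.3],[0,0,0,0,0,0,0.3],[0,0,0,0,0,0,0.3],[0,0,0,0,0,0,0.3],[0,0,0,0,0,0,0.3],[0,0,0,0,0,0,0.3],[0,0,0,0,0,0,0.3]]'
python3 - <<'E'
from h import *
plan([.531,-.0453,.039],74.39)
for n in ["wrist","scene","side"]: snap(n,12)
plates(11);plates(12)
# gap from scene: steel pixels of jaws near tips, on plane z=.06, stand frame
p,d,c=load("scene",12); W=cloud(d,c); h=cv2.cvtColor(p,cv2.COLOR_BGR2HSV)
D=np.array([np.cos(np.radians(-15.61)),np.sin(np.radians(-15.61))]);N=np.array([-D[1],D[0]]); o=np.array([.5321,-.0457])-.08*D
m=(W[...,2]>.05)&(W[...,2]<.075)
S=(W[...,:2]-o)@np.c_[D,N]*1000
for a,b in [(135,145),(145,155),(155,168)]:
    q=m&(S[...,0]>a)&(S[...,0]<b)&(abs(S[...,1])<25); print(a,np.sort(S[q][:,1]).round(1))
# cap seat and bystanders: scene diff vs first picture
p0=load("scene",0)[0]; df=cv2.absdiff(p,p0).max(2)
for nm,(u,v) in dict(tin=(381,245),jar=(376,285),paper=(275,315),tape=(176,252),brush=(215,310),cup=(167,200),can=(430,280)).items(): print(nm,df[v-12:v+12,u-10:u+10].mean().round(1))
E
```

```text
clock: 24.5
eef_pos: [0.5319, -0.045, 0.0391]
tool_rot: [0.797, 0.604, 0.001, 0.001]
ft_force: [1.3, 1.2, 6.2]
grip_width: 0.03
clock: 25.3
eef_pos: [0.5319, -0.045, 0.0391]
tool_rot: [0.797, 0.604, 0.001, 0.001]
ft_force: [1.4, 1.4, 6.9]
grip_width: 0.0301
clk 25.3 pos [ 0.5319 -0.045   0.0391] yaw 74.37 tilt z [ 2.4e-03 -9.0e-04 -1.0e+00] w 0.0301 F [1.43 1.36 6.94] j [-0.08  0.47 -0.21  0.9  -0.    0.19]
units shift(tool now) [-0.022 -0.032  0.005] turn/180 [ 0.0008  0.0001 -0.0001] shift if yaw already at target [-0.022 -0.032  0.005]
11 outer y at x=80: -15.88 slope(rad) -0.0052 x span 62.0 96.0 mean thickness 3.12
11 outer y at x=80: 13.97 slope(rad) -0.0136 x span 62.0 96.0 mean thickness 3.14
12 outer y at x=80: -15.87 slope(rad) -0.0031 x span 62.0 96.0 mean thickness 3.12
12 outer y at x=80: 13.97 slope(rad) -0.0136 x span 62.0 96.0 mean thickness 3.14
135 [-9.8 -7.8 -7.6 -7.5 -7.3 -6.9 -5.8 -4.9 -3.8 -3.4 -2.7 -1.3  7.6  9.6
 10.  11.3 12.4 12.5]
145 [-8.  -8.  -8.  -8.  -7.5 -6.3 -6.3 -5.4 -4.5 -3.7  9.4 11.2 11.5 11.5
 12.1 12.3 12.3 12.5 13.  13.2 14. ]
155 [-8.4 -7.4 -7.4 -7.  -6.9 -6.7 -6.5 -6.3 -5.8 -5.7 -5.5  8.7  9.6 10.7
 10.7 10.9 10.9 11.6 12.  12.  12.2 12.4 13.1]
tin 11.4
jar 1.2
paper 1.5
tape 1.7
brush 1.4
cup 4.3
can 1.6
```

View pics/scene12.png

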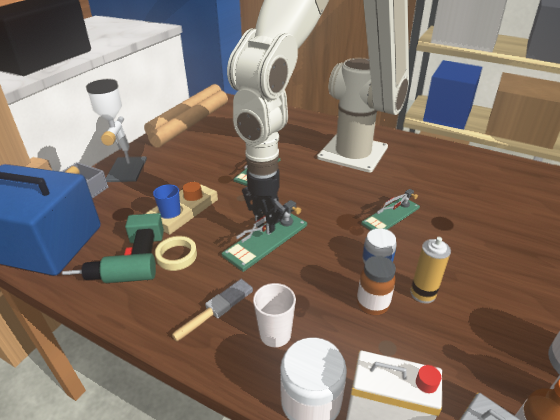

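Nothing has drifted between readings. In the scene depth the jaws are about 17.8 mm apart centre to centre, and less the jaw thickness that agrees with about 15–16 mm. The bystanders look unmoved in the scene view. Handing in.

```bash
python3 -c "
from h import *
print(bot.job_done()); plan([.531,-.0453,.039],74.39)"
```

```text
the job is handed in; nothing more can be done
None
the job is handed in; nothing more can be done
```

The cap is in the empty recess and the tweezers are held at roughly the 16 mm gap. I handed the job in at about 25 s of the 48 s allowed; no verdict comes back, so these are my own measurements.

- **Cap:** I lifted it straight off the can and set it down in the recess. Just after release its top stood at z ≈ 0.058 m, which is fully seated and level, about 1 mm from the recess centre. I did not measure it again after that; the final scene view still shows it in place.
- **Tweezers:** I pinched the largest stand's plates in small steps, then shifted 1 mm towards +y because the arms were unequal. The fingers are still closed on the plates, reading about 30 mm wide, and this was steady for over 1.5 s.
- **Arm angles:** after the shift I estimated about 0.056 rad for the left arm and 0.043 rad for the right.
- **Can and bystanders:** the can still stands in place. The final scene picture shows the bystanders unmoved, apart from a change over the tin that I took to be the arm's shadow and did not measure.

**Checks that disagreed:**
- The final gap estimates from plate width, arm angle and jaw positions run from about 15 to 16.5 mm. The plate slopes read higher, up to about 20 mm with my own at-rest readings, but I distrusted them because the plates are seen at a slant.
- The first fixed-camera position for the stand was about 8 mm off in y. I used the wrist camera's value instead, which the plates, base and clamp all supported.

One slip on the rules: I sent two early travel calls through a shell loop instead of typing each one. All other rows were typed out.

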